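# Post the spent flat packs through the collecting box's slot

### The job

Put the two spent flat battery packs that lie loose on the bench into the collecting box: tip each one edge-on and post it through the slot in the sloping hood until it has dropped right inside and the dust flap has swung shut. They are lithium packs, so do not force them or press hard on the slotted plate: if one meets the edge, ease back and feel for the opening. Leave the pack in the charger and the other things on the bench where they are.

Things in the scene. Friction and masses are not known exactly. Their poses are not given: they have to be found in the camera images.
- pack_a_mid (a point): the centre (half-way up) of a spent flat lithium pack lying flat on the bench: rigid dark box with a grey wrap, 76 mm long (its x axis) x 46 mm wide (its y axis) x 9 mm thick (its z axis), about 85 g. Either end may go in first and either face may be up
- pack_b_mid (a point): the same for the second spent pack, equal in every way to the first, also lying flat on the bench
- pack_a: the first spent pack itself; origin at the centre of its underside, axes as for its centre point
- pack_b: the second spent pack itself; origin at the centre of its underside, axes as for its centre point
- collecting_box: the collecting box, fixed and locked: clear acrylic walls, 4 mm, under a grey steel hood; 180 mm deep (x), 160 wide (y). Origin: centre of its underside; front looks along its -x, which points roughly to the robot's left (+y); z up. Front wall 130 mm high; from its top the hood slopes up and back at 28 deg from level for 75 mm, then is flat, 165 mm above the bench. Inner floor 6 mm up
- slot_plate: the sloping front part of the hood, a 2.5 mm steel plate with the slot in it; origin and axes as for the slot point. Once the middle of a pack is past the slot's lower edge it tips by itself and mostly falls in; if it hangs in the slot it must be pushed on, along its length, from its outer end
- slot (a point): the slot's centre on the plate's outer face, 149 mm above the bench. Axes: x up the slope (towards the box's back), y along the slot, z squarely out. Slot 52 mm long (y), 13 mm high (x). A pack goes in end first, its 46 mm width along the slot, heading into the box and 40 deg below level (35 to 60 fits); it then has about 1 mm to spare above and below, 3 mm at each side. Free space inside
- flap (a joint): angle of the thin metal dust flap behind the slot, hinged along the slot's upper edge: 0 = shut, grows to about 1.9 as it is pushed inwards. A weak spring (under 0.5 N at its free edge) shuts it again once nothing is in the slot
- charger: a black desktop charger, 110 x 85 mm, fixed to the bench, with a shallow bay 14 mm above the bench. Origin: centre of its underside
- charging_pack: a sound pack of the very same kind, lying in the charger's bay; it stays there. Origin: centre of its underside
- round_cell: a round cell: steel cylinder, 33 mm across, 60 mm tall, standing upright near the packs. Origin: centre of its underside
- block_cell: a block battery 26 x 18 mm, 49 mm tall with its two studs, standing upright near the packs. Origin: centre of its underside
- insulator: a brown glazed porcelain spool insulator, 75 mm across, 75 mm tall, standing. Origin: centre of its underside
- regulator: a fan regulator: ivory disc 88 mm across and 26 mm thick with a black knob on top (51 mm high in all). Origin: centre of its underside
- pocket_meter: a hand-held meter lying on its back, grey, 165 x 78 x 32 mm (41 mm over its dial). Origin: centre of its underside
- screwdriver: a screwdriver with a green handle lying on the bench near the robot, about 200 mm long. Origin: on its underside
- tape_roll: a roll of black tape, 66 mm across, 18 mm high, lying flat near the robot. Origin: centre of its underside
There are look-alikes about, which are no part of the job. Leave any blue, purple or yellow look-alike of the pack_a alone.

How it is judged:
By the outcome, as a careful person would: the job done as asked, in the order asked, and still so for the second after the job is handed in, with the robot touching nothing.
It also fails if it takes over 67 s, if anything falls off the work surface, if the arm or the gripper's body presses on something with over 40 N, if the wrist force passes 120 N, or if a joint passes its speed limit or range.

### The arm

A 7-joint arm with a two-finger parallel gripper is mounted at the origin on the work surface. World frame = base frame: x ahead of the robot, y to its left, z up, the work surface at z = 0. Lengths are in mm, angles in rad, forces in N, time in s.
With the tool pointing down it reaches from about 400 to 750 mm from the base axis. Payload 19.5 kg.
Tool frame: the origin (TCP) lies midway between the tips of the shut fingers; the grasp point (between the pads) lies 19 mm behind it; z points along the fingers, y is the direction in which the jaws open and shut (so a half turn about z gives the same grasp; the last joint's range is limited). The gripper opens to 85 mm and grips with 20 to 120 N. Pads are 22 mm wide; open, the fingers measure 114 mm over their backs; the gripper's body (76 mm by 85 mm) begins 54 mm behind the grasp point. The pads swing forward as they close: fully open they stand 13 mm farther back than shut.
Start: joints at [1.185, 0.707, -0.028, 1.485, 0.022, 0.951, -0.075], TCP at [193.805, -541.326, 231.268] pointing down, gripper open.
Joint ranges: [-2.71, 2.71], [-0.32, 2.16], [-1.57, 1.52], [0, 2.45], [-1.46, 4.6], [0, 2.02], [-2.83, 2.83]. Speed limits (rad/s): [1.89, 1.89, 2.57, 2.57, 3.01, 3.01, 3.01].

### API

Orientations are given as [roll, pitch, yaw] about the fixed x, y, z axes, in that order (R = Rz(yaw) Ry(pitch) Rx(roll)).
In Python, from workcell import sense, imaging, bot gives the robot as it stands. The module is installed in compiled form; this text tells all that it offers.
- The arm moves only by the tool carry_out, never from a script. Its argument "plan" is a list of rows, each a list of 3 entries, a list of its own where there are three numbers: the turn, a rotation vector about the tool's x, y, z in rad, then the shift along the tool's x, y, z in mm, then the opening, from 0 (shut) to 1 (fully open). A call has 1 to 12 rows; each row shifts and turns the pose as measured when the row begins, along the tool's axes as they then stand; what a row does not reach is not made up. A row lasts 1/10 s, in which the tool goes at most 50 mm and 8.59 degrees, less where a joint would pass 70% of its speed; a pose out of reach is approached as far as the arm can. A call with a gripper value outside its range is refused whole. The fingers move at their own pace and stop on an object; the grip force is fixed at half the most. Time passes only in rows, so rows that do not move let the fingers close. It gives the time, the measured TCP pose, the force and the opening at its end, in the units of the state.
- sense(): the state, without advancing time (a new reading comes with each control period).
- imaging.camera(name): name is "scene" or "top" or "wrist"; returns a dict with "image" (384x512x3 uint8, red, green, blue), "fx", "fy", "cx", "cy" (pixels), "k1" (the pictures are not rectified: a ray, as slopes to the right and down, at radius r is drawn at 1 + k1 r^2 times it, then the intrinsics apply), "R" (3x3) and "t" (3): a world point X has camera coordinates R X + t. Camera axes: x right, y down, z forward; pixel columns grow to the right and rows downward; lengths in mm; the calibration is good to about 2 mm. A picture is of the moment at which its call begins. There is no depth.
- bot.close_job(): hands the job in, once; it reports no verdict.
The state is a dict: "time_s": time; "joint_positions": joint angles; "joint_vel": joint speeds; "tau": joint torques, N m; "eef_pos": TCP position; "orientation": TCP orientation; "force": force on the tool from outside, world axes, zero at the start; "wrist_torque": the same for the moment, N m; "grip_width": finger opening in mm.
Only numpy, scipy, OpenCV 4.12 (cv2) and the standard library are available. Lean on these libraries where they do the work, as an engineer would, in place of code of your own. Each camera call takes 0.05 s, during which the arm holds its last target.

## Working session

There is one attempt and no reset: what is moved stays moved. The work goes in short steps, Python scripts to look and compute and a tool call to move; the robot and the scene stay as the last step left them, time stands still between calls to the robot, and variables do not carry over. Pictures are saved under pics/ and viewed, and the job is handed in when it is done.

Besides the shell and the picture viewer there is one more tool, called after ">>>" as name(argument=value, ...) on one line, values as JSON. carry_out: Moves the arm, as the interface text tells. Its arguments: {"type":"object","properties":{"plan":{"type":"array","items":{"type":"array"}}},"required":["plan"]}

```bash
mkdir -p pics; python3 - <<'E'
from workcell import sense, imaging, bot
import cv2,json,pickle
print(sense())
d={}
for n in ["scene","top","wrist"]:
    c=imaging.camera(n); d[n]=c
    cv2.imwrite(f"pics/{n}0.png",cv2.cvtColor(c["image"],cv2.COLOR_RGB2BGR))
    print(n,{k:(v.tolist() if hasattr(v,'tolist') else v) for k,v in c.items() if k!="image"})
pickle.dump(d,open("cams0.pkl","wb"))
E
```

```text
{'time_s': 0.0, 'joint_positions': array([ 1.1853187 ,  0.70708835, -0.02761975,  1.48497335,  0.02197873,
        0.95089062, -0.07550708]), 'joint_vel': array([-7.03612230e-04, -1.64794843e-03, -4.96062647e-04, -1.00588475e-03,
        3.17010744e-04, -1.38354373e-04,  5.00251572e-05]), 'tau': array([ 1.67222810e-03, -8.83193421e+01,  1.23501621e+00, -2.36166143e+01,
        1.68699474e-02,  6.44417174e-03,  5.44353281e-05]), 'eef_pos': array([ 193.72323077, -541.11804069,  230.84187656]), 'orientation': array([-3.14053457e+00,  1.39851410e-05,  3.43759927e-01]), 'force': array([-0.31705837,  0.29945323, -0.38878311]), 'wrist_torque': array([-0.01163003, -0.00110365,  0.01258752]), 'grip_width': 85.17912596782276}
scene {'fx': 455.7852235416746, 'fy': 455.7852235416746, 'cx': 256.4438512938022, 'cy': 192.01126287700774, 'k1': -0.006783612238467976, 'R': [[0.21525383947332585, 0.9764793060900158, -0.012407633535565565], [0.5165917435867504, -0.12464063804948415, -0.8471113750886706], [-0.8287332230881013, 0.1759342949074418, -0.5312705232039779]], 't': [-200.80507508948153, -143.63601177531265, 1742.936840784298]}
top {'fx': 367.91093645077933, 'fy': 367.91093645077933, 'cx': 251.7440616009073, 'cy': 191.447971032518, 'k1': -0.10002078363765562, 'R': [[-0.020111840065173078, -0.9996989367438288, 0.014055239679609819], [-0.9977914328741397, 0.01917934352509235, -0.06359567017429527], [0.06330695358461144, -0.015303223686690275, -0.9978767664259105]], 't': [80.64177678223564, 488.38235886041394, 1037.2331134866686]}
wrist {'fx': 286.1660118310081, 'fy': 286.1660118310081, 'cx': 251.9910995374168, 'cy': 185.852793681014, 'k1': -0.03872744750613747, 'R': [[0.33752037457400413, -0.9413182202192484, -7.092737510856413e-05], [-0.9087706931829878, -0.3258697284903231, 0.2606621323962428], [-0.24538912763025422, -0.08791432384379541, -0.9654300843168048]], 't': [-573.8553768021344, -34.17453935108617, 377.57465432918303]}
```

View pics/scene0.png

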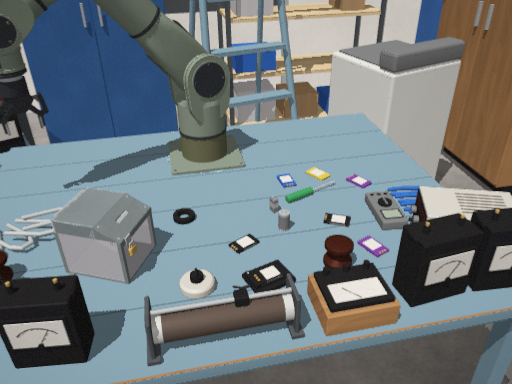

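View pics/top0.png

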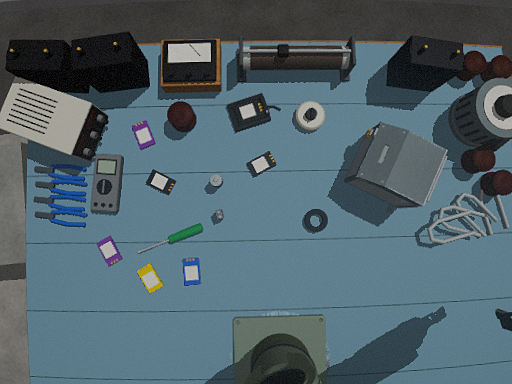

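View pics/wrist0.png

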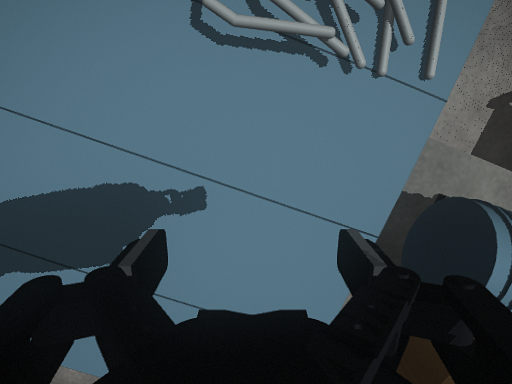

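Left to right in the top view, the candidates are:
- Dark pack at (160,182)
- Dark pack at (262,164)
- Pack in the charger at (252,110)
- Purple at (144,134) and (109,251)
- Yellow at (150,278)
- Blue at (191,271)

The two loose dark ones fit the description. I'll confirm with an enlarged crop and measure them.

```bash
cat > h.py <<'E'
import numpy as np,cv2,pickle
from scipy.spatial.transform import Rotation as Ro
def ray(c,u,v):
    xd=np.array([(u-c["cx"])/c["fx"],(v-c["cy"])/c["fy"]]); x=xd.copy()
    for _ in range(20): x=xd/(1+c["k1"]*(x@x))
    R=np.array(c["R"]);t=np.array(c["t"])
    d=R.T@np.array([x[0],x[1],1]); return -R.T@t,d/np.linalg.norm(d)
def onz(c,u,v,z):
    o,d=ray(c,u,v); return o+d*(z-o[2])/d[2]
def proj(c,X):
    q=np.array(c["R"])@np.array(X)+np.array(c["t"]); x=q[:2]/q[2]; x=x*(1+c["k1"]*(x@x))
    return x[0]*c["fx"]+c["cx"],x[1]*c["fy"]+c["cy"]
def tri(rays):
    A=np.zeros((3,3));b=np.zeros(3)
    for o,d in rays:
        P=np.eye(3)-np.outer(d,d);A+=P;b+=P@o
    p=np.linalg.solve(A,b); return p,[np.linalg.norm((np.eye(3)-np.outer(d,d))@(p-o)) for o,d in rays]
E
python3 - <<'E'
from h import *
d=pickle.load(open("cams0.pkl","rb"));c=d["top"]
im=cv2.cvtColor(c["image"],cv2.COLOR_RGB2BGR)
a=cv2.resize(im[85:205,130:290],None,fx=5,fy=5,interpolation=cv2.INTER_CUBIC); cv2.imwrite("pics/cropA.png",a)
b=cv2.resize(im[115:215,335:455],None,fx=6,fy=6,interpolation=cv2.INTER_CUBIC); cv2.imwrite("pics/cropB.png",b)
s=cv2.cvtColor(d["scene"]["image"],cv2.COLOR_RGB2BGR)
cv2.imwrite("pics/cropC.png",cv2.resize(s[180:285,50:165],None,fx=5,fy=5,interpolation=cv2.INTER_CUBIC))
E
```

```text
(no output)
```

View pics/cropA.png

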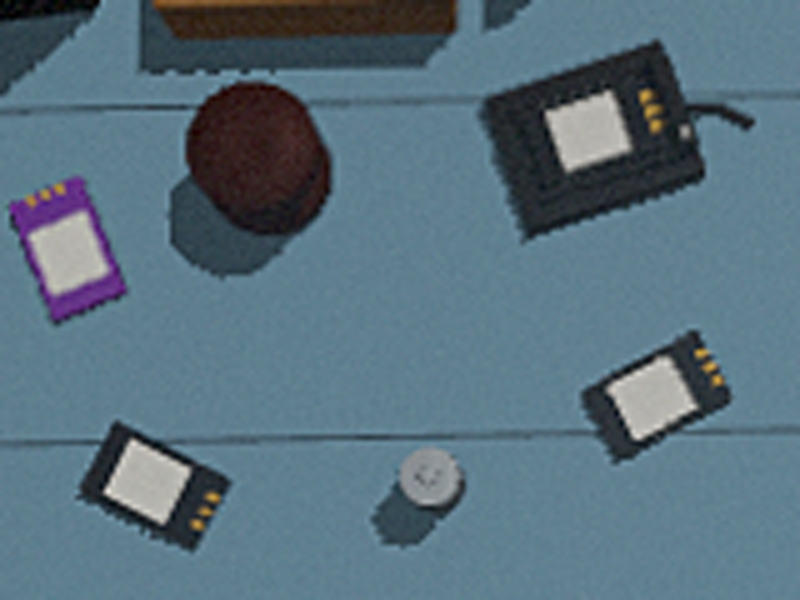

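View pics/cropB.png

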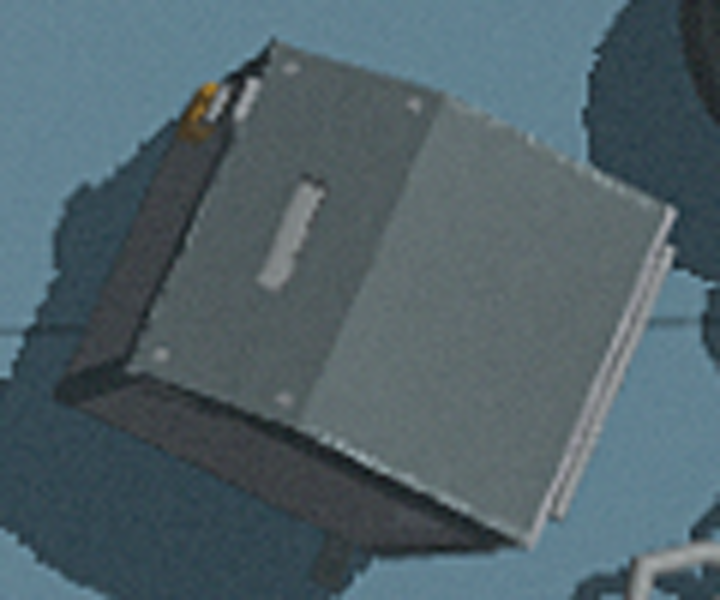

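View pics/cropC.png

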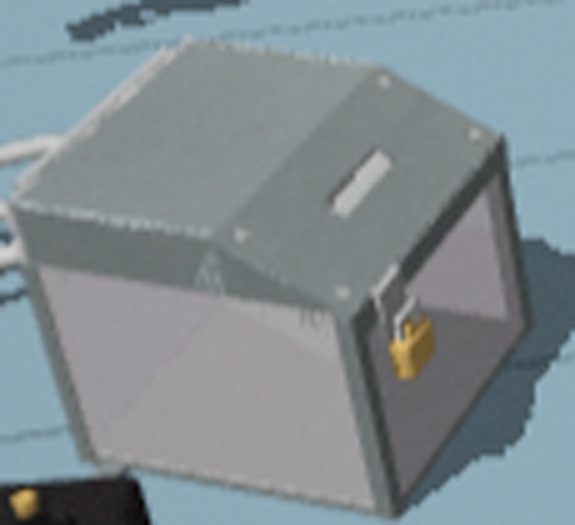

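The crops confirm it. Pack A is at (160,182) and pack B at (262,164), both loose and dark with a grey-white label. The third dark pack sits in the charger. The slot shows as a light strip at (383.5,154) in top and (122,216.5) in scene.

```bash
cat > m.py <<'E'
from h import *
d=pickle.load(open("cams0.pkl","rb"));c=d["top"];s=d["scene"]
def packs(c,cents,z=9):
    hsv=cv2.cvtColor(c["image"],cv2.COLOR_RGB2HSV).astype(int)
    # anything that isn't bench-blue: dark or low saturation
    m=((hsv[...,2]<75)|(hsv[...,1]<60)|((hsv[...,0]<40)&(hsv[...,1]>90))).astype(np.uint8)*255
    n,l,st,ce=cv2.connectedComponentsWithStats(m)
    for (u,v) in cents:
        k=l[v,u]; cn=max(cv2.findContours((l==k).astype(np.uint8),0,cv2.CHAIN_APPROX_NONE)[0],key=cv2.contourArea)[:,0]
        P=np.array([onz(c,a,b,z)[:2] for a,b in cn],np.float32)
        (cx,cy),(w,h),an=cv2.minAreaRect(P)
        if w<h: w,h,an=h,w,an+90
        print((u,v),"n",st[k,4],"c",round(cx,1),round(cy,1),"size",round(w,1),round(h,1),"long axis deg",round(an,1))
packs(c,[(160,182),(262,164)]); 
packs(s,[(244,243),(337,220)])
def slot(c,u,v):
    g=cv2.cvtColor(c["image"],cv2.COLOR_RGB2GRAY)
    w=g[v-16:v+17,u-16:u+17].astype(float)
    m=(w>np.median(w)+25).astype(np.uint8)
    n,l,st,ce=cv2.connectedComponentsWithStats(m); k=1+np.argmax([st[i,4] if np.hypot(*(ce[i]-16))<8 else 0 for i in range(1,n)])
    cn=cv2.findContours((l==k).astype(np.uint8),0,cv2.CHAIN_APPROX_NONE)[0][0][:,0].astype(np.float32)
    r=cv2.minAreaRect(cn); bx=cv2.boxPoints(r)+[u-16,v-16]
    # ends of long axis
    e=[(bx[i]+bx[(i+1)%4])/2 for i in range(4)]
    L=[np.linalg.norm(bx[i]-bx[(i+1)%4]) for i in range(4)]
    i=int(np.argmin(L[:2])); E=[e[i],e[i+2]]
    print("slot ctr",ce[k]+[u-16,v-16],"n",st[k,4],"ends",E); return ce[k]+[u-16,v-16],E
ct,et=slot(c,384,154); cs,es=slot(s,122,217)
p,r=tri([ray(c,*ct),ray(s,*cs)]);print("slot",p.round(1),np.round(r,1))
print("on z149",onz(c,*ct,149).round(1),onz(s,*cs,149).round(1))
for a in et: print("t",onz(c,*a,149).round(1))
for a in es: print("s",onz(s,*a,149).round(1))
E
python3 m.py
```

```text
(160, 182) n 417 c 521.9 333.9 size 77.6 49.1 long axis deg 62.5
(262, 164) n 427 c 569.7 43.8 size 78.7 48.4 long axis deg 119.5
(244, 243) n 134850 c -1179.7 178.6 size 5174.7 4355.2 long axis deg 73.2
(337, 220) n 134850 c -1179.7 178.6 size 5174.7 4355.2 long axis deg 73.2
slot ctr [382.94285714 154.11428571] n 70 ends [array([386.28402328, 146.11834288]), array([379.56804657, 162.23668766])]
slot ctr [121.74576271 216.25423729] n 59 ends [array([126.13114834, 210.94262362]), array([116.95082045, 221.95901871])]
slot [ 571.2 -265.6  146. ] [0.3 0.3]
on z149 [ 570.7 -264.8  149. ] [ 576.  -264.6  149. ]
t [ 591.3 -274.7  149. ]
t [ 549.8 -254.8  149. ]
s [ 554.3 -254.4  149. ]
s [ 598.4 -275.5  149. ]
```

```bash
cat >> h.py <<'E'
def Rt(o): return Ro.from_euler('xyz',o).as_matrix()
def tgt(hyaw,theta):
    """tool R: tool x=-heading (yaw deg), then turned theta deg about tool y"""
    h=np.array([np.cos(np.radians(hyaw)),np.sin(np.radians(hyaw)),0]);z=np.array([0,0,-1.])
    R0=np.stack([-h,np.cross(z,-h),z],1); return R0@Ro.from_euler('y',theta,degrees=True).as_matrix()
def plan(p,o,pt,Rg,n,nt=None):
    """rows: simultaneous turn and straight shift, n rows, each in tool axes"""
    R=Rt(o); rv=Ro.from_matrix(R.T@Rg).as_rotvec(); out=[]
    for i in range(n):
        Ri=R@Ro.from_rotvec(rv*i/n).as_matrix(); dp=(np.array(pt)-p)/n
        out.append([np.round(rv/n,3).tolist(),np.round(Ri.T@dp,1).tolist()])
    print("turn deg",np.degrees(np.linalg.norm(rv)).round(1),"rotvec",rv.round(3),"shift tool now",(R.T@(np.array(pt)-p)).round(1),"dist",np.linalg.norm(np.array(pt)-p).round(1))
    for r in out: print(r)
E
python3 - <<'E'
from h import *
from workcell import sense
s=sense();c=pickle.load(open("cams0.pkl","rb"))["wrist"]
R=Rt(s["orientation"]);C=-np.array(c["R"]).T@np.array(c["t"])
print("cam in tool",R.T@(C-s["eef_pos"]),"cam axes cols in tool\n",(R.T@np.array(c["R"]).T).round(3))
print("tcp px",proj(c,s["eef_pos"]), proj(c,s["eef_pos"]+R@[0,20,0]))
Rg=tgt(-115.6,0)
# want slot near image (250,120)
pt=np.array([572,-265,330.]); 
plan(s["eef_pos"],s["orientation"],pt,Rg,12)
E
```

```text
cam in tool [  65.70486753   -1.06900118 -142.4302131 ] cam axes cols in tool
 [[ 0.001 -0.965 -0.261]
 [ 1.     0.     0.001]
 [-0.001 -0.261  0.965]]
tcp px (np.float64(253.71018901642353), np.float64(234.491144763479)) (np.float64(290.64915153159683), np.float64(234.4620350269133))
turn deg 44.7 rotvec [-0.001 -0.    -0.78 ] shift tool now [ 449.2 -132.6  -98.9] dist 478.7
[[-0.0, -0.0, -0.065], [37.4, -11.0, -8.2]]
[[-0.0, -0.0, -0.065], [38.1, -8.6, -8.2]]
[[-0.0, -0.0, -0.065], [38.6, -6.1, -8.2]]
[[-0.0, -0.0, -0.065], [38.9, -3.6, -8.2]]
[[-0.0, -0.0, -0.065], [39.0, -1.1, -8.3]]
[[-0.0, -0.0, -0.065], [39.0, 1.5, -8.3]]
[[-0.0, -0.0, -0.065], [38.8, 4.0, -8.3]]
[[-0.0, -0.0, -0.065], [38.5, 6.5, -8.3]]
[[-0.0, -0.0, -0.065], [38.0, 9.0, -8.3]]
[[-0.0, -0.0, -0.065], [37.3, 11.5, -8.3]]
[[-0.0, -0.0, -0.065], [36.5, 13.9, -8.3]]
[[-0.0, -0.0, -0.065], [35.5, 16.2, -8.3]]
```

>>> carry_out(plan=[[[0, 0, -0.065], [37, -11, -12], 0.72], [[0, 0, -0.065], [38, -9, -12], 0.72], [[0, 0, -0.065], [39, -6, -10], 0.72], [[0, 0, -0.065], [39, -4, -8], 0.72], [[0, 0, -0.065], [39, -1, -8], 0.72], [[0, 0, -0.065], [39, 1, -8], 0.72], [[0, 0, -0.065], [39, 4, -8], 0.72], [[0, 0, -0.065], [38, 6, -8], 0.72], [[0, 0, -0.065], [38, 9, -8], 0.72], [[0, 0, -0.065], [37, 11, -8], 0.72], [[0, 0, -0.065], [36, 14, -8], 0.72], [[0, 0, -0.065], [35, 16, -8], 0.72]])

```text
time_s: 1.35
eef_pos: [575.9, -252.4, 337.7]
orientation: [-3.135, -0.0, 1.145]
force: [-0.2, 0.3, -0.8]
grip_width: 61.6
```

>>> carry_out(plan=[[[0, 0, 0], [0, 0, 0], 0.72], [[0, 0, 0], [0, 0, 0], 0.72]])

```text
time_s: 1.55
eef_pos: [579.2, -247.7, 337.0]
orientation: [-3.134, -0.002, 1.153]
force: [-0.5, -1.5, 0.8]
grip_width: 61.3
```

```bash
cat > snap.py <<'E'
import sys,pickle,cv2
from workcell import sense, imaging
n,tag=sys.argv[1],sys.argv[2]
c=imaging.camera(n);c["state"]=sense();pickle.dump(c,open(f"c_{tag}.pkl","wb"))
cv2.imwrite(f"pics/{tag}.png",cv2.cvtColor(c["image"],cv2.COLOR_RGB2BGR))
s=c["state"];print(s["time_s"],s["eef_pos"].round(1),s["orientation"].round(3),s["force"].round(1),round(s["grip_width"],1),s["joint_positions"].round(2))
E
python3 snap.py wrist w1
```

```text
1.6 [ 579.3 -247.4  337. ] [-3.134e+00 -3.000e-03  1.154e+00] [0.4 0.7 0. ] 61.4 [ 0.44  0.73 -0.21  1.03  0.14  1.4  -0.16]
```

View pics/w1.png

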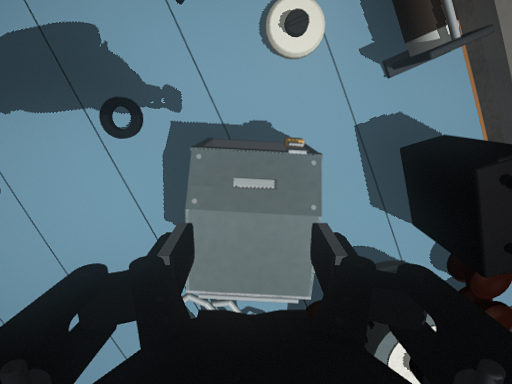

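The wrist view shows the slot as a light strip centred near (254,183), about 43 px long. Plate corner screws are at (198,157), (314,161), (195,201) and (313,208).

```bash
cat > slotw.py <<'E'
from h import *
import sys
c=pickle.load(open(f"c_{sys.argv[1]}.pkl","rb")); u,v=int(sys.argv[2]),int(sys.argv[3])
g=cv2.cvtColor(c["image"],cv2.COLOR_RGB2GRAY).astype(float)
hw=40;w=g[v-15:v+16,u-hw:u+hw]
m=(w>np.median(w)+22).astype(np.uint8)
n,l,st,ce=cv2.connectedComponentsWithStats(m);k=1+np.argmax(st[1:,4])
cn=cv2.findContours((l==k).astype(np.uint8),0,cv2.CHAIN_APPROX_NONE)[0][0][:,0].astype(np.float32)
r=cv2.minAreaRect(cn);bx=cv2.boxPoints(r)+[u-hw,v-15]
print("ctr",ce[k]+[u-hw,v-15],"rect",bx.round(1).tolist(),"size",r[1])
L=[np.linalg.norm(bx[i]-bx[(i+1)%4]) for i in range(4)];i=int(np.argmin(L[:2]))
E=[(bx[i]+bx[(i+1)%4])/2,(bx[i+2]+bx[(i+3)%4])/2]
P=[onz(c,*e,149) for e in E];d=P[1]-P[0]
print("ctr",onz(c,*(ce[k]+[u-hw,v-15]),149).round(1),"len",np.linalg.norm(d).round(1),"ang",np.degrees(np.arctan2(d[1],d[0])).round(1))
pickle.dump(ray(c,*(ce[k]+[u-hw,v-15])),open(f"ray_{sys.argv[1]}.pkl","wb"))
E
python3 slotw.py w1 254 183
python3 - <<'E'
from h import *
c=pickle.load(open("c_w1.pkl","rb"))
P=[onz(c,u,v,z) for u,v,z in [(198,157,134),(314,161,134),(195,201,160),(313,208,160)]]
for p in P: print(p.round(1))
for a,b in((0,1),(2,3)): d=P[b]-P[a];print(np.degrees(np.arctan2(d[1],d[0])),np.linalg.norm(d))
im=cv2.cvtColor(c["image"],cv2.COLOR_RGB2BGR)
cv2.imwrite("pics/w1c.png",cv2.resize(im[130:230,180:335],None,fx=5,fy=5,interpolation=cv2.INTER_CUBIC))
E
```

```text
ctr [252.87955182 182.7254902 ] rect [[232.8, 186.7], [233.1, 177.5], [274.3, 179.0], [273.9, 188.2]] size (41.1523323059082, 9.24410629272461)
ctr [ 570.8 -264.4  149. ] len 49.1 ang -25.9
[ 521.  -211.1  134. ]
[ 648.7 -272.9  134. ]
[ 500.7 -254.6  160. ]
[ 624.6 -318.7  160. ]
-25.82251726313197 141.85012049982709
-27.34966443481111 139.41105268671654
```

View pics/w1c.png

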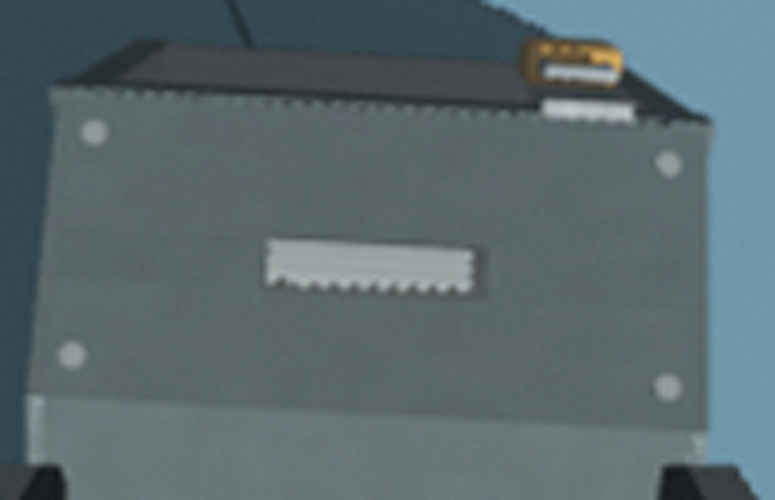

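```bash
python3 - <<'E'
from h import *
from workcell import sense
c=pickle.load(open("c_w1.pkl","rb"))
print(onz(c,255.2,183.4,149))
# pack B hover for look: rear grasp pose, raised
s=sense()
Rg=tgt(-60.5,-18); h=np.array([np.cos(np.radians(-60.5)),np.sin(np.radians(-60.5)),0])
ctr=np.array([569.7,43.8,0]); g=ctr-h*24; z=Rg[:,2]
tcp=g+np.array([0,0,2.5]); hov=tcp-z*140
print("grasp tcp",tcp,"hover",hov)
plan(s["eef_pos"],s["orientation"],hov,Rg,11)
E
```

```text
[ 573.04270029 -266.23822549  149.        ]
grasp tcp [557.88183456  64.6885367    2.5       ] hover [536.57841977 102.34219487 135.64791228]
turn deg 56.3 rotvec [-0.152 -0.297 -0.923] shift tool now [ 301.8 -179.2  203.7] dist 405.8
[[-0.014, -0.027, -0.084], [27.4, -16.3, 18.5]]
[[-0.014, -0.027, -0.084], [29.2, -14.2, 17.5]]
[[-0.014, -0.027, -0.084], [30.8, -11.9, 16.5]]
[[-0.014, -0.027, -0.084], [32.1, -9.5, 15.5]]
[[-0.014, -0.027, -0.084], [33.2, -6.9, 14.6]]
[[-0.014, -0.027, -0.084], [34.0, -4.3, 13.6]]
[[-0.014, -0.027, -0.084], [34.6, -1.6, 12.6]]
[[-0.014, -0.027, -0.084], [35.0, 1.2, 11.7]]
[[-0.014, -0.027, -0.084], [35.1, 4.0, 10.7]]
[[-0.014, -0.027, -0.084], [34.9, 6.7, 9.9]]
[[-0.014, -0.027, -0.084], [34.5, 9.5, 9.0]]
```

>>> carry_out(plan=[[[-0.014, -0.027, -0.084], [27, -16, 18], 0.72], [[-0.014, -0.027, -0.084], [29, -14, 18], 0.72], [[-0.014, -0.027, -0.084], [31, -12, 16], 0.72], [[-0.014, -0.027, -0.084], [32, -10, 16], 0.72], [[-0.014, -0.027, -0.084], [33, -7, 15], 0.72], [[-0.014, -0.027, -0.084], [34, -4, 14], 0.72], [[-0.014, -0.027, -0.084], [35, -2, 13], 0.72], [[-0.014, -0.027, -0.084], [35, 1, 12], 0.72], [[-0.014, -0.027, -0.084], [35, 4, 11], 0.72], [[-0.014, -0.027, -0.084], [35, 7, 10], 0.72], [[-0.014, -0.027, -0.084], [34, 10, 9], 0.72], [[0, 0, 0], [0, 0, 0], 0.72]])

```text
time_s: 2.8
eef_pos: [527.5, 101.2, 124.6]
orientation: [-3.139, 0.327, 2.107]
force: [-0.2, -2.1, 1.0]
grip_width: 61.6
```

```bash
python3 snap.py wrist w2
```

```text
2.85 [528.2  98.5 125.8] [-3.14   0.328  2.101] [ 0.  -0.1  0.5] 61.4 [-0.39  0.8  -0.08  1.85  0.74  0.59 -0.55]
```

View pics/w2.png

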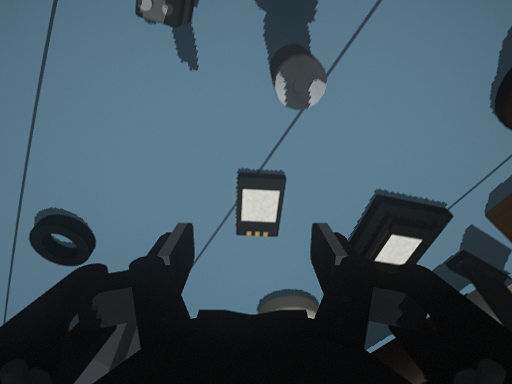

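Pack B is centred near (261,204) in the wrist view, long axis close to the image vertical and contacts towards the front.

```bash
cat > packw.py <<'E'
from h import *
import sys
from workcell import sense
c=pickle.load(open(f"c_{sys.argv[1]}.pkl","rb"));u,v=int(sys.argv[2]),int(sys.argv[3]);hyaw0=float(sys.argv[4])
hsv=cv2.cvtColor(c["image"],cv2.COLOR_RGB2HSV).astype(int)
m=((hsv[...,2]<60)|(hsv[...,1]<50)|((hsv[...,0]<40)&(hsv[...,1]>90))).astype(np.uint8)
b=np.zeros_like(m);b[v-60:v+60,u-60:u+60]=1;m&=b
m=cv2.morphologyEx(m,cv2.MORPH_OPEN,np.ones((3,3),np.uint8))
n,l,st,ce=cv2.connectedComponentsWithStats(m);k=l[v,u]
cn=max(cv2.findContours((l==k).astype(np.uint8),0,cv2.CHAIN_APPROX_NONE)[0],key=cv2.contourArea)[:,0]
P=np.array([onz(c,a,e,9)[:2] for a,e in cn],np.float32)
(x,y),(w,h),an=cv2.minAreaRect(P)
if w<h:w,h,an=h,w,an+90
an=(an-hyaw0+90)%180-90+hyaw0
print("bbox",st[k],"ctr",round(x,1),round(y,1),"size",round(w,1),round(h,1),"heading",round(an,1))
E
python3 packw.py w2 261 204 -60.5
```

```text
bbox [ 237  171   49   66 2775] ctr 569.1 44.8 size 83.0 45.2 heading -62.8
```

```bash
cat > labw.py <<'E'
from h import *
import sys
c=pickle.load(open(f"c_{sys.argv[1]}.pkl","rb"));u,v=int(sys.argv[2]),int(sys.argv[3])
g=cv2.cvtColor(c["image"],cv2.COLOR_RGB2GRAY)
m=(g>130).astype(np.uint8);n,l,st,ce=cv2.connectedComponentsWithStats(m);k=l[v,u]
cn=max(cv2.findContours((l==k).astype(np.uint8),0,cv2.CHAIN_APPROX_NONE)[0],key=cv2.contourArea)[:,0]
P=np.array([onz(c,a,e,9)[:2] for a,e in cn],np.float32)
print("label",st[k],cv2.minAreaRect(P))
im=cv2.cvtColor(c["image"],cv2.COLOR_RGB2BGR)
cv2.imwrite(f"pics/{sys.argv[1]}_c.png",cv2.resize(im[v-50:v+50,u-60:u+60],None,fx=6,fy=6,interpolation=cv2.INTER_CUBIC))
C=-c["R"].T@c["t"];print("cam",C)
E
python3 labw.py w2 261 204
```

```text
label [ 241  189   39   33 1137] ((569.1021728515625, 45.3112678527832), (36.393924713134766, 40.41722106933594), 27.27554702758789)
cam [471.85342233 195.37264125 238.40631137]
```

View pics/w2_c.png

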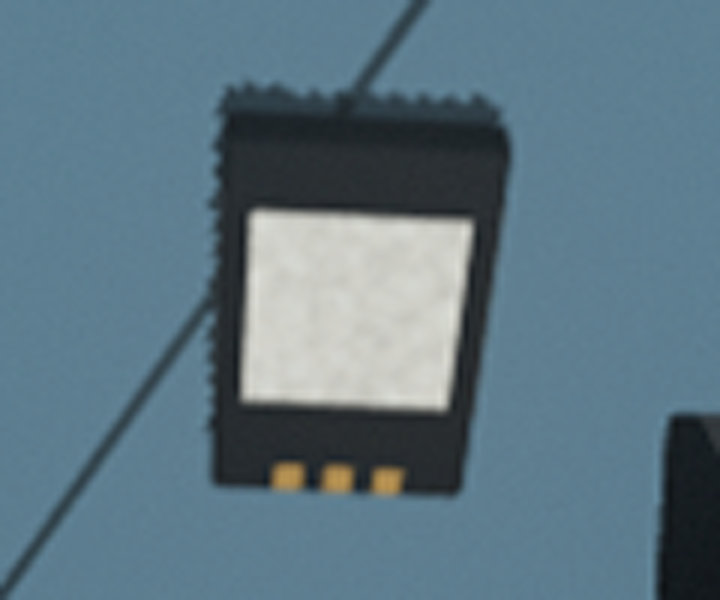

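```bash
python3 - <<'E'
from h import *
from workcell import sense
c=pickle.load(open("c_w2.pkl","rb"))
q=[onz(c,u,v,9) for u,v in [(236.5,235),(277.7,236.2),(285.4,177.5),(239,176)]]
for p in q: print(p.round(1))
f=(q[0]+q[1])/2;r=(q[2]+q[3])/2
print(np.linalg.norm(f-r),np.linalg.norm(q[0]-q[1]),np.linalg.norm(q[2]-q[3]),"hd",np.degrees(np.arctan2(*(f-r)[[1,0]])),"ctr",(f+r)/2)
s=sense();H=np.radians(-62.5)
Rg=tgt(-62.5,-18);h=np.array([np.cos(H),np.sin(H),0])
tcp=np.array([569.2,44.2,0])-h*24+[0,0,3]; print(tcp)
plan(s["eef_pos"],s["orientation"],tcp-Rg[:,2]*30,Rg,4)
E
```

```text
[568.7  -1.9   9. ]
[608.4  19.7   9. ]
[572.6  86.9   9. ]
[534.   65.9   9. ]
76.16237173231602 45.18692087366716 43.95986158644316 hd -62.37621272071771 ctr [570.91128709  42.66131196   9.        ]
[558.11803328  65.48826      3.        ]
turn deg 3.0 rotvec [0.014 0.014 0.048] shift tool now [ -2.2   9.7 100.3] dist 100.8
[[0.004, 0.003, 0.012], [-0.5, 2.4, 25.1]]
[[0.004, 0.003, 0.012], [-0.6, 2.5, 25.1]]
[[0.004, 0.003, 0.012], [-0.7, 2.6, 25.0]]
[[0.004, 0.003, 0.012], [-0.7, 2.7, 25.0]]
```

>>> carry_out(plan=[[[0.004, 0.003, 0.012], [-1, 2.5, 25], 0.72], [[0.004, 0.003, 0.012], [-1, 2.5, 25], 0.72], [[0.004, 0.003, 0.012], [-1, 2.5, 25], 0.72], [[0.004, 0.003, 0.012], [-1, 2.5, 25], 0.72], [[0, 0, 0], [0, 0, 0], 0.72], [[0, 0, 0], [0, 0, 0], 0.72]])

```text
time_s: 3.45
eef_pos: [556.6, 62.4, 33.5]
orientation: [3.139, 0.318, 2.031]
force: [0.5, -0.8, 0.7]
grip_width: 61.7
```

```bash
python3 snap.py wrist w3; python3 - <<'E'
from h import *
from workcell import sense
s=sense()
Rg=tgt(-62.5,-18)
plan(s["eef_pos"],s["orientation"],[559.3,64.5,3],Rg,2)
E
```

```text
3.5 [556.6  62.4  33.7] [3.138 0.318 2.031] [ 0.  -0.4 -0.3] 61.6 [-0.35  0.99  0.01  1.81  0.81  0.42 -0.64]
turn deg 1.1 rotvec [-0.003  0.004 -0.019] shift tool now [10.2  3.2 28.9] dist 30.9
[[-0.002, 0.002, -0.009], [5.1, 1.6, 14.5]]
[[-0.002, 0.002, -0.009], [5.1, 1.7, 14.5]]
```

View pics/w3.png

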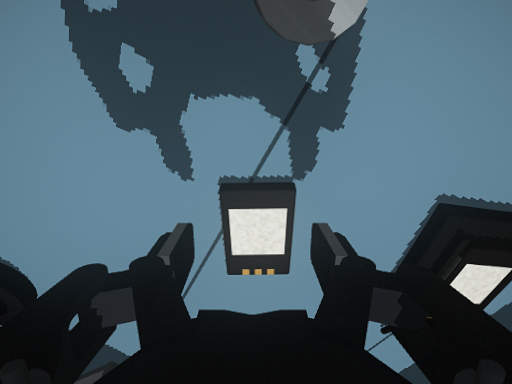

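>>> carry_out(plan=[[[0, 0.002, -0.009], [5, 1.5, 13], 0.72], [[0, 0.002, -0.009], [5, 1.5, 9], 0.72], [[0, 0, 0], [0, 0, 3], 0.72], [[0, 0, 0], [0, 0, 0], 0.72], [[0, 0, 0], [0, 0, 0], 0.72]])

```text
time_s: 4.0
eef_pos: [559.3, 66.4, 7.7]
orientation: [3.141, 0.313, 2.051]
force: [-0.5, -0.1, 0.1]
grip_width: 61.3
```

```bash
python3 - <<'E'
from h import *
from workcell import sense
s=sense()
print(s["force"],s["eef_pos"])
plan(s["eef_pos"],s["orientation"],[559.3,64.5,3],tgt(-62.5,-18),1)
E
```

```text
[-0.53640663 -0.05093233  0.14654627] [559.27505547  66.39939824   7.73629373]
turn deg 0.0 rotvec [ 0.    -0.001 -0.   ] shift tool now [-0.2 -0.9  5. ] dist 5.1
[[0.0, -0.001, -0.0], [-0.2, -0.9, 5.0]]
```

>>> carry_out(plan=[[[0, 0, 0], [0, -0.5, 4.5], 0.72], [[0, 0, 0], [0, 0, 0], 0.72], [[0, 0, 0], [0, 0, 0], 0.45], [[0, 0, 0], [0, 0, 0], 0.3], [[0, 0, 0], [0, 0, 0], 0.3], [[0, 0, 0], [0, 0, 0], 0.3], [[0, 0, 0], [0, 0, 0], 0.3]])

```text
time_s: 4.7
eef_pos: [559.6, 65.0, 4.4]
orientation: [3.14, 0.314, 2.05]
force: [-0.1, 0.2, -1.6]
grip_width: 43.2
```

```bash
python3 snap.py wrist w4
```

```text
4.75 [559.6  65.    4.4] [3.14  0.314 2.05 ] [-0.8 -0.5 -0.4] 43.2 [-0.37  1.04  0.05  1.8   0.84  0.37 -0.66]
```

View pics/w4.png

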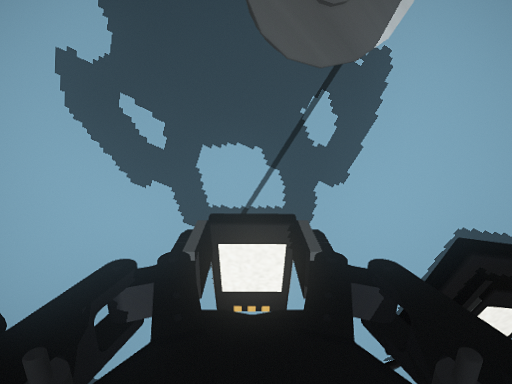

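>>> carry_out(plan=[[[0, 0, 0], [-3, 0, -9.5], 0.3], [[0, 0, 0], [-6, 0, -19], 0.3], [[0, 0, 0], [-6, 0, -19], 0.3], [[0, 0, 0], [-6, 0, -19], 0.3], [[0, 0, 0], [0, 0, 0], 0.3], [[0, 0, 0], [0, 0, 0], 0.3]])

```text
time_s: 5.35
eef_pos: [558.9, 65.3, 79.1]
orientation: [3.141, 0.314, 2.051]
force: [0.1, -0.2, -1.6]
grip_width: 43.3
```

```bash
python3 snap.py wrist w5; python3 snap.py scene s5; python3 - <<'E'
import cv2
a=cv2.imread("pics/w5.png")[170:340,140:370];cv2.imwrite("pics/w5c.png",cv2.resize(a,None,fx=3,fy=3))
a=cv2.imread("pics/s5.png")[130:290,40:330];cv2.imwrite("pics/s5c.png",cv2.resize(a,None,fx=2.7,fy=2.7))
E
```

```text
5.4 [559.   65.2  79.1] [3.14  0.314 2.051] [ 0.5 -0.3 -0.5] 42.9 [-0.31  0.9  -0.06  1.79  0.77  0.54 -0.55]
5.45 [558.8  65.3  78.6] [3.141 0.314 2.051] [ 0.8  0.5 -0.9] 42.7 [-0.31  0.91 -0.06  1.79  0.77  0.54 -0.55]
```

View pics/w5c.png

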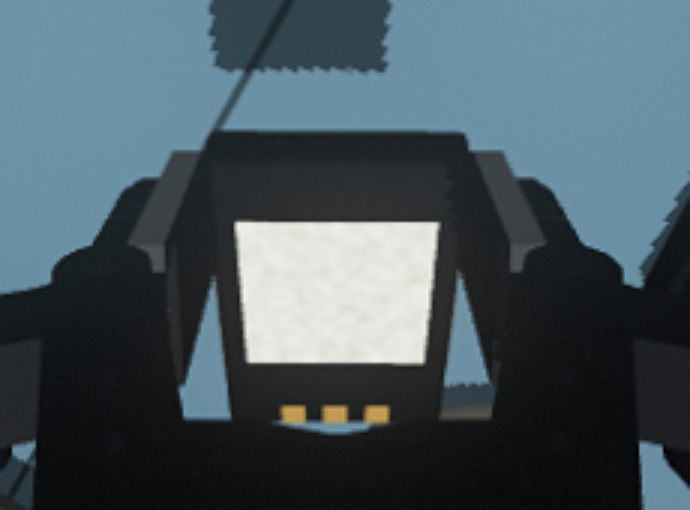

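View pics/s5c.png

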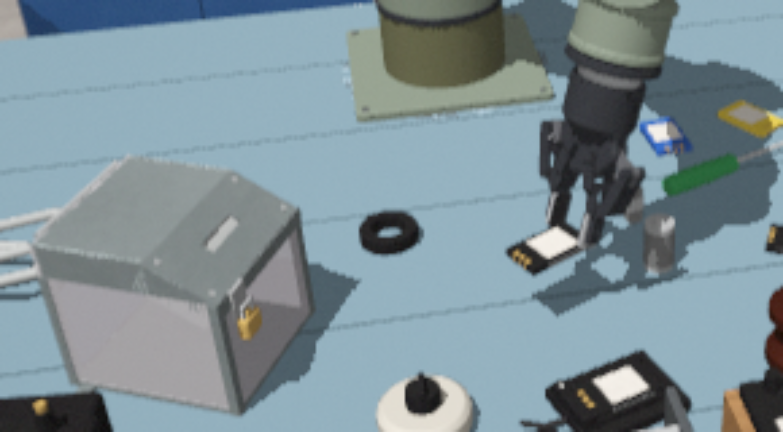

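Pack B is held level and square. I'll check its pose in the hand by reprojecting the w2 corners, carried rigidly, into w5.

```bash
python3 - <<'E'
from h import *
c2=pickle.load(open("c_w2.pkl","rb"));c4=pickle.load(open("c_w4.pkl","rb"));c5=pickle.load(open("c_w5.pkl","rb"))
lab=[(248/6+201,209/6+154),(473/6+201,219/6+154),(240/6+201,402/6+154),(448/6+201,410/6+154)]
W=[onz(c2,u,v,9) for u,v in lab]
print(np.linalg.norm(W[0]-W[1]),np.linalg.norm(W[2]-W[3]),np.linalg.norm(W[0]-W[2]),np.linalg.norm(W[1]-W[3]))
def tool(c): return c["state"]["eef_pos"],Rt(c["state"]["orientation"])
p4,R4=tool(c4);p5,R5=tool(c5)
me=[(218,243.3),(286.7,243.7),(222.3,291),(281.7,291.3)]
T=[R4.T@(w-p4) for w in W]
for t,m in zip(T,me): print("tool",t.round(1),"pred",np.round(proj(c5,R5@t+p5),1),"meas",np.round(m,1))
# pnp
obj=np.array([[20.2,0,0],[-20.2,0,0],[20.2,37.3,0],[-20.2,37.3,0]])
w=40.8;l=np.mean([np.linalg.norm(W[0]-W[2]),np.linalg.norm(W[1]-W[3])]);w=np.mean([np.linalg.norm(W[0]-W[1]),np.linalg.norm(W[2]-W[3])])
obj=np.array([[-w/2,-l/2,0],[w/2,-l/2,0],[-w/2,l/2,0],[w/2,l/2,0]])
def un(c,m): 
    o=[]
    for u,v in m:
        _,d=ray(c,u,v);q=np.array(c["R"])@d;o.append(q[:2]/q[2])
    return np.array(o)
for nm,c,m,(p,R) in [("w2",c2,lab,tool(c2)),("w5",c5,me,(p5,R5))]:
    ok,rv,tv=cv2.solvePnP(obj,un(c,m),np.eye(3),None,flags=cv2.SOLVEPNP_ITERATIVE)
    Rw=np.array(c["R"]).T@cv2.Rodrigues(rv)[0]; Xc=np.array(c["R"]).T@(tv[:,0]-np.array(c["t"]))
    print(nm,"label ctr world",Xc.round(1),"in tool",(R.T@(Xc-p)).round(1),"len dir world",Rw[:,1].round(3),"pitch down deg",np.degrees(np.arcsin(-Rw[2,1])).round(1))
E
```

```text
36.64472365457814 36.661396539184814 41.1968122667683 41.07177647839096
tool [ -3.2 -18.7  -3.8] pred [217.3 244.7] meas [218.  243.3]
tool [-3.1 18.  -3.8] pred [285.8 244.4] meas [286.7 243.7]
tool [-42.4 -18.6   8.9] pred [222.  292.9] meas [222.3 291. ]
tool [-42.2  18.1   8.9] pred [281.5 292.6] meas [281.7 291.3]
w2 label ctr world [569.7  45.    9. ] in tool [-26.    8.9 132.1] len dir world [ 0.464 -0.886 -0.   ] pitch down deg 0.0
w5 label ctr world [569.1  45.9  83.3] in tool [-22.   -0.    2.7] len dir world [ 0.458 -0.889 -0.013] pitch down deg 0.8
```

```bash
cat > post.py <<'E'
from h import *
from workcell import sense
import sys
out=float(sys.argv[1]);n=int(sys.argv[2]); cen=np.array(eval(sys.argv[3])) # pack centre in tool; out: nose distance from slot mid (neg inserted)
dx=np.array(eval(sys.argv[4])) if len(sys.argv)>4 else np.zeros(3)  # correction up-slope, along, normal
H=-116.0;TH=29;S=np.array([573.,-265.5,149.])
h=np.array([np.cos(np.radians(H)),np.sin(np.radians(H)),0]);Z=np.array([0,0,1.])
ups=h*np.cos(np.radians(28))+Z*np.sin(np.radians(28));nn=-h*np.sin(np.radians(28))+Z*np.cos(np.radians(28));sy=np.cross(nn,ups)
S=S-1.25*nn+dx[0]*ups+dx[1]*sy+dx[2]*nn
Rg=tgt(H,TH);f=np.array([-np.cos(np.radians(18)),0,np.sin(np.radians(18))]);d=Rg@f
s=sense();p=s["eef_pos"];R=Rt(s["orientation"])
print("dir",d.round(3),"pitch",np.degrees(np.arcsin(-d[2])).round(1),"sy",sy.round(3),"ups",ups.round(3))
tcp=S-d*out-Rg@(cen+38*f)
print("target tcp",tcp.round(1),"now",p.round(1))
nose=p+R@(cen+38*f);df=R@f;e=nose-S
print("now nose rel slot: along dir",(e@d).round(1),"along slot",(e@sy).round(1),"perp",(e@np.cross(d,sy)).round(1),"pitch",np.degrees(np.arcsin(-df[2])).round(1),"F",s["force"].round(1))
plan(p,s["orientation"],tcp,Rg,n)
E
python3 post.py 60 12 "[-23,-0.1,7.4]"
```

```text
dir [-0.299 -0.613 -0.731] pitch 47.0 sy [ 0.899 -0.438 -0.   ] ups [-0.387 -0.794  0.469]
target tcp [ 609.4 -191.1  237.2] now [558.8  65.3  78.6]
now nose rel slot: along dir -123.0 along slot -107.8 perp -233.5 pitch 0.0 F [ 0.8  0.5 -0.9]
turn deg 70.0 rotvec [-0.092  0.758  0.955] shift tool now [-287.5  -73.6  -73.5] dist 305.7
[[-0.008, 0.063, 0.08], [-24.0, -6.1, -6.1]]
[[-0.008, 0.063, 0.08], [-23.9, -4.2, -7.7]]
[[-0.008, 0.063, 0.08], [-23.7, -2.2, -9.2]]
[[-0.008, 0.063, 0.08], [-23.1, -0.3, -10.7]]
[[-0.008, 0.063, 0.08], [-22.3, 1.6, -12.1]]
[[-0.008, 0.063, 0.08], [-21.3, 3.5, -13.5]]
[[-0.008, 0.063, 0.08], [-20.1, 5.2, -14.8]]
[[-0.008, 0.063, 0.08], [-18.6, 6.9, -15.9]]
[[-0.008, 0.063, 0.08], [-17.0, 8.4, -17.0]]
[[-0.008, 0.063, 0.08], [-15.2, 9.8, -18.0]]
[[-0.008, 0.063, 0.08], [-13.2, 11.1, -18.8]]
[[-0.008, 0.063, 0.08], [-11.0, 12.2, -19.4]]
```

>>> carry_out(plan=[[[-0.008, 0.063, 0.08], [-24, -6, -12], 0.3], [[-0.008, 0.063, 0.08], [-24, -4, -14], 0.3], [[-0.008, 0.063, 0.08], [-24, -2, -12], 0.3], [[-0.008, 0.063, 0.08], [-23, 0, -11], 0.3], [[-0.008, 0.063, 0.08], [-22, 2, -12], 0.3], [[-0.008, 0.063, 0.08], [-21, 3, -13], 0.3], [[-0.008, 0.063, 0.08], [-20, 5, -15], 0.3], [[-0.008, 0.063, 0.08], [-18, 7, -16], 0.3], [[-0.008, 0.063, 0.08], [-16, 8, -17], 0.3], [[-0.008, 0.063, 0.08], [-14, 10, -18], 0.3], [[-0.008, 0.063, 0.08], [-12, 11, -18], 0.3], [[0, 0, 0], [0, 0, 0], 0.3]])

```text
time_s: 6.65
eef_pos: [602.0, -171.1, 232.4]
orientation: [3.132, -0.47, 1.163]
force: [-0.0, 0.6, -1.0]
grip_width: 43.1
```

```bash
python3 snap.py wrist w6;python3 post.py 50 4 "[-23,-0.1,7.4]"
```

```text
6.7 [ 601.8 -168.7  232.1] [ 3.132 -0.469  1.168] [ 0.2 -0.8 -0.9] 43.1 [ 0.73  0.87 -0.64  1.34  0.01  0.97 -0.12]
dir [-0.299 -0.613 -0.731] pitch 47.0 sy [ 0.899 -0.438 -0.   ] ups [-0.387 -0.794  0.469]
target tcp [ 606.4 -197.3  229.9] now [ 601.8 -168.7  232.1]
now nose rel slot: along dir -67.8 along slot -14.2 perp -13.5 pitch 44.9 F [ 0.2 -0.8 -0.9]
turn deg 3.4 rotvec [-0.014  0.037  0.045] shift tool now [-22.8  15.5  -9. ] dist 29.0
[[-0.004, 0.009, 0.011], [-5.7, 3.9, -2.2]]
[[-0.004, 0.009, 0.011], [-5.6, 3.9, -2.3]]
[[-0.004, 0.009, 0.011], [-5.6, 4.0, -2.3]]
[[-0.004, 0.009, 0.011], [-5.5, 4.1, -2.4]]
```

View pics/w6.png

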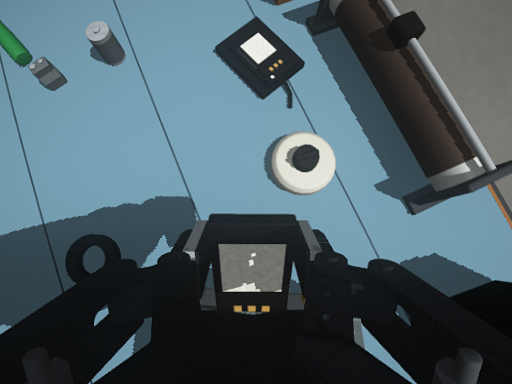

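>>> carry_out(plan=[[[-0.005, 0.012, 0.013], [-8, 5, -3], 0.3], [[-0.005, 0.012, 0.013], [-8, 5, -3], 0.3], [[-0.004, 0.012, 0.013], [-8, 5, -3], 0.3], [[0, 0, 0], [0, 0, 0], 0.3], [[0, 0, 0], [0, 0, 0], 0.3]])

```text
time_s: 7.2
eef_pos: [605.2, -197.8, 226.6]
orientation: [-3.141, -0.506, 1.124]
force: [0.7, 0.1, -1.1]
grip_width: 42.9
```

```bash
python3 post.py 20 3 "[-23,-0.1,7.4]"
```

```text
dir [-0.299 -0.613 -0.731] pitch 47.0 sy [ 0.899 -0.438 -0.   ] ups [-0.387 -0.794  0.469]
target tcp [ 597.4 -215.7  207.9] now [ 605.2 -197.8  226.6]
now nose rel slot: along dir -46.9 along slot -0.6 perp -1.5 pitch 47.0 F [ 0.7  0.1 -1.1]
turn deg 0.4 rotvec [-0.004 -0.     0.006] shift tool now [-26.    0.7   6.9] dist 26.9
[[-0.001, -0.0, 0.002], [-8.7, 0.2, 2.3]]
[[-0.001, -0.0, 0.002], [-8.7, 0.3, 2.3]]
[[-0.001, -0.0, 0.002], [-8.7, 0.3, 2.3]]
```

>>> carry_out(plan=[[[-0.002, 0, 0.003], [-9, 0, 2], 0.3], [[-0.002, 0, 0.003], [-9, 0, 2], 0.3], [[0, 0, 0], [-9, 0, 2.5], 0.3], [[0, 0, 0], [0, 0, 0], 0.3], [[0, 0, 0], [0, 0, 0], 0.3]])

```text
time_s: 7.7
eef_pos: [595.2, -217.1, 205.9]
orientation: [3.142, -0.506, 1.118]
force: [-0.1, 0.8, -0.5]
grip_width: 42.9
```

```bash
python3 snap.py top t7; python3 snap.py scene s7; python3 post.py 6 3 "[-23,-0.1,7.4]"; python3 - <<'E'
import cv2
a=cv2.imread("pics/t7.png")[115:215,335:455];cv2.imwrite("pics/t7c.png",cv2.resize(a,None,fx=6,fy=6,interpolation=2))
a=cv2.imread("pics/s7.png")[150:285,50:195];cv2.imwrite("pics/s7c.png",cv2.resize(a,None,fx=4.4,fy=4.4,interpolation=2))
E
```

```text
7.75 [ 595.2 -217.2  205.8] [-3.141 -0.506  1.118] [ 0.   0.2 -1.5] 42.8 [ 0.81  0.94 -0.65  1.31  0.    0.98 -0.06]
7.8 [ 595.3 -217.   206. ] [ 3.141 -0.506  1.119] [ 0.8  0.3 -0.5] 43.3 [ 0.81  0.94 -0.65  1.31  0.    0.98 -0.06]
dir [-0.299 -0.613 -0.731] pitch 47.0 sy [ 0.899 -0.438 -0.   ] ups [-0.387 -0.794  0.469]
target tcp [ 593.2 -224.2  197.7] now [ 595.3 -217.   206. ]
now nose rel slot: along dir -17.1 along slot -1.2 perp 0.2 pitch 47.0 F [ 0.8  0.3 -0.5]
turn deg 0.1 rotvec [-0.001  0.     0.001] shift tool now [-10.5   1.3   3.7] dist 11.2
[[-0.0, 0.0, 0.0], [-3.5, 0.4, 1.2]]
[[-0.0, 0.0, 0.0], [-3.5, 0.4, 1.2]]
[[-0.0, 0.0, 0.0], [-3.5, 0.4, 1.2]]
```

View pics/t7c.png

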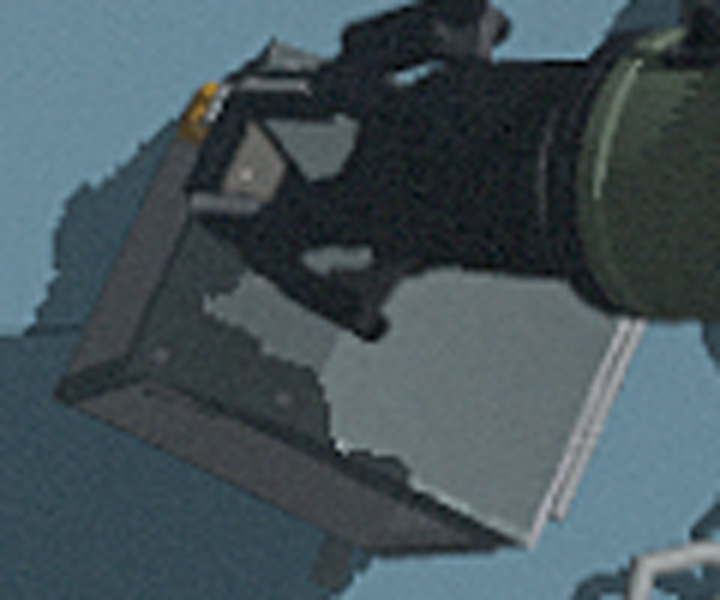

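View pics/s7c.png

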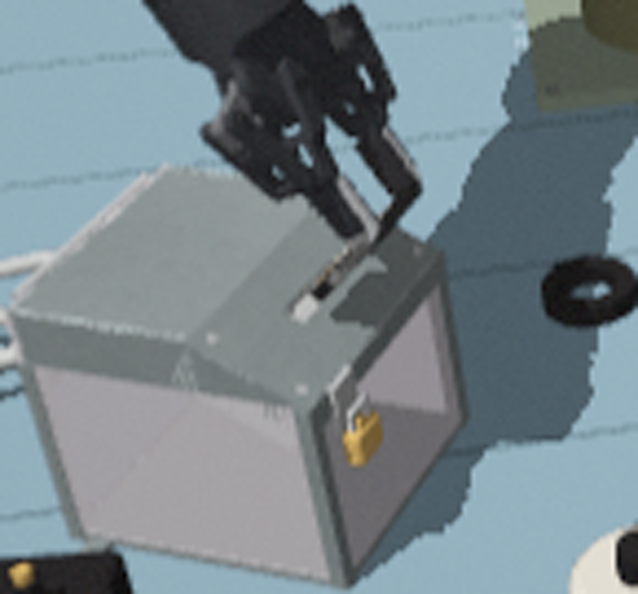

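Pack B is lined up in front of the slot with the gripper clear of the hood. I'll advance slowly, watching the force.

>>> carry_out(plan=[[[0, 0, 0], [-4, 0.6, 1.3], 0.3], [[0, 0, 0], [-4, 0.6, 1.3], 0.3], [[0, 0, 0], [-3, 0, 1], 0.3], [[0, 0, 0], [0, 0, 0], 0.3]])

```text
time_s: 8.2
eef_pos: [593.0, -224.9, 197.2]
orientation: [3.141, -0.506, 1.12]
force: [0.0, 0.4, -1.2]
grip_width: 43.1
```

```bash
python3 post.py -6 5 "[-23,-0.1,7.4]"
```

```text
dir [-0.299 -0.613 -0.731] pitch 47.0 sy [ 0.899 -0.438 -0.   ] ups [-0.387 -0.794  0.469]
target tcp [ 589.6 -231.6  188.9] now [ 593.  -224.9  197.2]
now nose rel slot: along dir -5.2 along slot 0.2 perp 0.1 pitch 47.0 F [ 0.   0.4 -1.2]
turn deg 0.1 rotvec [-0.     0.     0.002] shift tool now [-10.6  -0.1   3.6] dist 11.2
[[-0.0, 0.0, 0.0], [-2.1, -0.0, 0.7]]
[[-0.0, 0.0, 0.0], [-2.1, -0.0, 0.7]]
[[-0.0, 0.0, 0.0], [-2.1, -0.0, 0.7]]
[[-0.0, 0.0, 0.0], [-2.1, -0.0, 0.7]]
[[-0.0, 0.0, 0.0], [-2.1, -0.0, 0.7]]
```

>>> carry_out(plan=[[[0, 0, 0], [-2, 0, 0.65], 0.3], [[0, 0, 0], [-2, 0, 0.65], 0.3], [[0, 0, 0], [-2, 0, 0.65], 0.3], [[0, 0, 0], [0, 0, 0], 0.3]])

```text
time_s: 8.6
eef_pos: [591.0, -229.0, 192.2]
orientation: [3.141, -0.506, 1.12]
force: [0.2, -0.0, -1.2]
grip_width: 43.1
```

```bash
python3 post.py -6 5 "[-23,-0.1,7.4]"|sed -n 3,4p
```

```text
now nose rel slot: along dir 1.6 along slot 0.3 perp 0.1 pitch 47.0 F [ 0.2 -0.  -1.2]
turn deg 0.1 rotvec [-0.     0.     0.002] shift tool now [-4.1 -0.1  1.5] dist 4.4
```

>>> carry_out(plan=[[[0, 0, 0], [-2, 0, 0.65], 0.3], [[0, 0, 0], [-2, 0, 0.65], 0.3], [[0, 0, 0], [-2, 0, 0.65], 0.3], [[0, 0, 0], [0, 0, 0], 0.3]])

```text
time_s: 9.0
eef_pos: [589.1, -233.0, 187.3]
orientation: [3.14, -0.506, 1.12]
force: [0.6, -0.6, -1.4]
grip_width: 43.1
```

```bash
python3 post.py -6 5 "[-23,-0.1,7.4]"|sed -n 3,4p
```

```text
now nose rel slot: along dir 8.2 along slot 0.3 perp 0.0 pitch 47.0 F [ 0.6 -0.6 -1.4]
turn deg 0.1 rotvec [-0.    -0.     0.003] shift tool now [ 2.1 -0.1 -0.7] dist 2.2
```

Nose is 8 mm past the plate plane with no force, so it is in the slot.

>>> carry_out(plan=[[[0, 0, 0], [-3, 0, 1], 0.3], [[0, 0, 0], [-3, 0, 1], 0.3], [[0, 0, 0], [-3, 0, 1], 0.3], [[0, 0, 0], [-3, 0, 1], 0.3], [[0, 0, 0], [0, 0, 0], 0.3]])

```text
time_s: 9.5
eef_pos: [584.9, -241.6, 177.0]
orientation: [3.141, -0.506, 1.12]
force: [0.8, -0.3, -1.5]
grip_width: 42.9
```

```bash
python3 post.py -44 5 "[-23,-0.1,7.4]"|sed -n 3,4p
```

```text
now nose rel slot: along dir 22.2 along slot 0.3 perp -0.1 pitch 47.0 F [ 0.8 -0.3 -1.5]
turn deg 0.1 rotvec [-0.     0.     0.002] shift tool now [-20.7  -0.2   6.7] dist 21.8
```

>>> carry_out(plan=[[[0, 0, 0], [-3, 0, 1], 0.3], [[0, 0, 0], [-3, 0, 1], 0.3], [[0, 0, 0], [-3, 0, 1], 0.3], [[0, 0, 0], [-3, 0, 1], 0.3], [[0, 0, 0], [0, 0, 0], 0.3]])

```text
time_s: 10.0
eef_pos: [580.8, -250.0, 166.8]
orientation: [3.141, -0.506, 1.12]
force: [-1.1, 0.2, -0.8]
grip_width: 43.0
```

```bash
python3 snap.py scene s8; python3 post.py -44 5 "[-23,-0.1,7.4]"|sed -n 3,4p;  python3 - <<'E'
import cv2
a=cv2.imread("pics/s8.png")[150:285,50:195];cv2.imwrite("pics/s8c.png",cv2.resize(a,None,fx=4.4,fy=4.4,interpolation=2))
E
```

```text
10.05 [ 581.  -249.9  167. ] [ 3.141 -0.506  1.12 ] [-0.5  0.1 -1.6] 43.1 [ 0.86  0.99 -0.65  1.32  0.03  0.95  0.  ]
now nose rel slot: along dir 35.9 along slot 0.3 perp -0.2 pitch 47.0 F [-0.5  0.1 -1.6]
turn deg 0.1 rotvec [-0.     0.     0.002] shift tool now [-7.8 -0.2  2.3] dist 8.2
```

View pics/s8c.png

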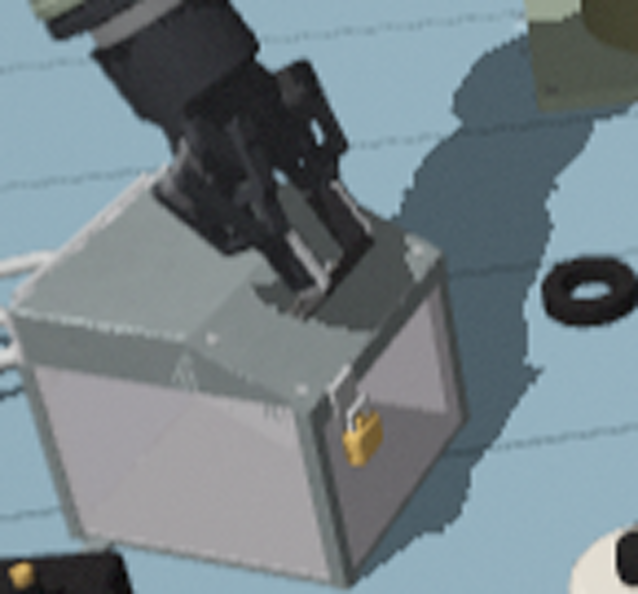

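>>> carry_out(plan=[[[0, 0, 0], [-2.5, 0, 0.8], 0.3], [[0, 0, 0], [-2.5, 0, 0.8], 0.3], [[0, 0, 0], [-2, 0, 0.6], 0.3], [[0, 0, 0], [0, 0, 0], 0.3]])

```text
time_s: 10.45
eef_pos: [578.7, -254.7, 161.3]
orientation: [3.14, -0.506, 1.12]
force: [-0.2, 0.2, -1.8]
grip_width: 42.9
```

```bash
python3 post.py -44 5 "[-23,-0.1,7.4]"|sed -n 3,4p
```

```text
now nose rel slot: along dir 43.6 along slot 0.4 perp -0.1 pitch 47.0 F [-0.2  0.2 -1.8]
turn deg 0.2 rotvec [-0.    -0.     0.003] shift tool now [-0.4 -0.2 -0. ] dist 0.5
```

>>> carry_out(plan=[[[0, 0, 0], [0, 0, 0], 0.72], [[0, 0, 0], [0, 0, 0], 0.72], [[0, 0, 0], [0, 0, 0], 0.72], [[0, 0, 0], [0, 0, 0], 0.72], [[0, 0, 0], [0, 0, 0], 0.72]])

```text
time_s: 10.95
eef_pos: [579.0, -254.6, 161.8]
orientation: [3.139, -0.506, 1.121]
force: [0.4, -0.8, -0.7]
grip_width: 61.7
```

```bash
python3 snap.py scene s9;python3 snap.py wrist w9;  python3 - <<'E'
import cv2
a=cv2.imread("pics/s9.png")[170:285,50:180];cv2.imwrite("pics/s9c.png",cv2.resize(a,None,fx=5,fy=5,interpolation=2))
E
```

```text
11.0 [ 579.  -254.6  161.8] [ 3.139 -0.506  1.121] [ 0.5  0.7 -0.7] 61.6 [ 0.87  1.   -0.64  1.32  0.03  0.94  0.01]
11.05 [ 578.9 -254.6  161.8] [ 3.139 -0.506  1.12 ] [-0.  -0.7  0.2] 61.5 [ 0.87  1.   -0.64  1.32  0.03  0.94  0.01]
```

View pics/s9c.png

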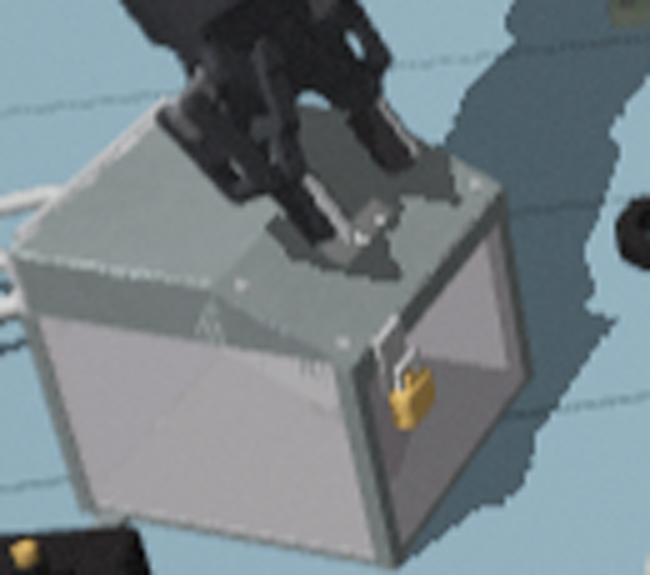

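View pics/w9.png

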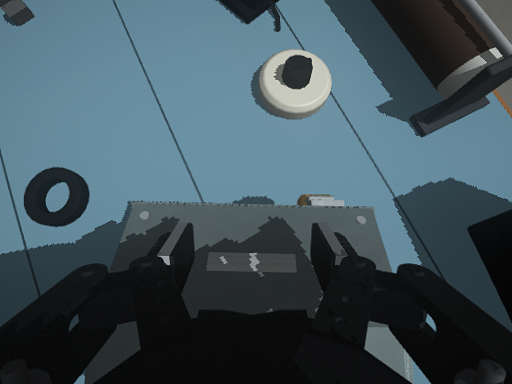

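Pack B dropped in: the grip area is empty and the flap strip shows shut at (252,262). Next I'll retreat along the insertion line and go to pack A.

```bash
python3 - <<'E'
from h import *
from workcell import sense
s=sense()
c=pickle.load(open("c_w9.pkl","rb"));print("slot check",onz(c,252,262,148.5).round(1))
p=s["eef_pos"]+Rt(s["orientation"])@np.array([57,0,-19.])
o=s["orientation"]
Rg=tgt(-117.5,-18);H=np.radians(-117.5);h=np.array([np.cos(H),np.sin(H),0])
tcp=np.array([521.9,333.9,0])-h*24+[0,0,3];hov=tcp-Rg[:,2]*125
print(p,hov)
mid=np.array([570,100,220.])
plan(p,o,hov,Rg,16)
E
```

```text
slot check [ 572.1 -267.   148.5]
[ 596.58617775 -217.99899629  206.02211226] [550.81798779 389.4509377  121.88206454]
turn deg 47.0 rotvec [-0.001 -0.821  0.03 ] shift tool now [ 420.  -306.3  328.5] dist 615.0
[[-0.0, -0.051, 0.002], [26.3, -19.1, 20.5]]
[[-0.0, -0.051, 0.002], [27.2, -19.2, 19.2]]
[[-0.0, -0.051, 0.002], [28.1, -19.2, 17.7]]
[[-0.0, -0.051, 0.002], [29.0, -19.3, 16.3]]
[[-0.0, -0.051, 0.002], [29.7, -19.4, 14.8]]
[[-0.0, -0.051, 0.002], [30.4, -19.4, 13.2]]
[[-0.0, -0.051, 0.002], [31.0, -19.5, 11.6]]
[[-0.0, -0.051, 0.002], [31.5, -19.5, 10.0]]
[[-0.0, -0.051, 0.002], [32.0, -19.6, 8.4]]
[[-0.0, -0.051, 0.002], [32.3, -19.6, 6.8]]
[[-0.0, -0.051, 0.002], [32.6, -19.7, 5.1]]
[[-0.0, -0.051, 0.002], [32.8, -19.8, 3.4]]
[[-0.0, -0.051, 0.002], [32.9, -19.8, 1.7]]
[[-0.0, -0.051, 0.002], [32.9, -19.9, 0.0]]
[[-0.0, -0.051, 0.002], [32.8, -19.9, -1.6]]
[[-0.0, -0.051, 0.002], [32.6, -20.0, -3.3]]
```

>>> carry_out(plan=[[[0, 0, 0], [15, 0, -5], 0.72], [[0, 0, 0], [22, 0, -7], 0.72], [[0, 0, 0], [24, 0, -8], 0.72], [[0, -0.051, 0], [26, -19, 18], 0.72], [[0, -0.051, 0], [27, -19, 18], 0.72], [[0, -0.051, 0], [28, -19, 16], 0.72], [[0, -0.051, 0], [29, -19, 15], 0.72], [[0, -0.051, 0], [30, -19, 13], 0.72], [[0, -0.051, 0], [31, -19, 11], 0.72], [[0, -0.051, 0], [31, -19, 10], 0.72], [[0, -0.051, 0], [32, -19, 8], 0.72], [[0, -0.051, 0], [32, -20, 6], 0.72]])

```text
time_s: 12.25
eef_pos: [574.3, 146.0, 194.3]
orientation: [3.122, -0.046, 1.115]
force: [1.0, 0.4, -0.3]
grip_width: 61.4
```

```bash
python3 - <<'E'
from h import *
from workcell import sense
s=sense()
Rg=tgt(-117.5,-18);H=np.radians(-117.5);h=np.array([np.cos(H),np.sin(H),0])
tcp=np.array([521.9,333.9,0])-h*24+[0,0,3];hov=tcp-Rg[:,2]*125
plan(s["eef_pos"],s["orientation"],hov,Rg,8)
E
```

```text
turn deg 20.7 rotvec [ 0.023 -0.361  0.02 ] shift tool now [ 204.7 -129.9   79.4] dist 255.1
[[0.003, -0.045, 0.003], [25.6, -16.2, 9.9]]
[[0.003, -0.045, 0.003], [26.0, -16.3, 8.8]]
[[0.003, -0.045, 0.003], [26.3, -16.3, 7.7]]
[[0.003, -0.045, 0.003], [26.6, -16.4, 6.5]]
[[0.003, -0.045, 0.003], [26.8, -16.4, 5.4]]
[[0.003, -0.045, 0.003], [27.0, -16.5, 4.2]]
[[0.003, -0.045, 0.003], [27.1, -16.5, 3.0]]
[[0.003, -0.045, 0.003], [27.2, -16.6, 1.9]]
```

>>> carry_out(plan=[[[0.003, -0.045, 0.003], [26, -16, 9], 0.72], [[0.003, -0.045, 0.003], [26, -16, 9], 0.72], [[0.003, -0.045, 0.003], [26, -16, 8], 0.72], [[0.003, -0.045, 0.003], [26, -16, 6], 0.72], [[0.003, -0.045, 0.003], [26, -16, 5], 0.72], [[0.003, -0.045, 0.003], [26, -16, 4], 0.72], [[0.003, -0.045, 0.003], [22, -14, 3], 0.72], [[0, 0, 0], [0, 0, 0], 0.72], [[0, 0, 0], [0, 0, 0], 0.72]])

```text
time_s: 13.15
eef_pos: [541.9, 384.5, 145.3]
orientation: [3.138, 0.26, 1.106]
force: [0.4, -0.7, 0.2]
grip_width: 61.6
```

```bash
python3 snap.py wrist w10
```

```text
13.2 [541.5 384.7 145.3] [3.139 0.26  1.106] [-1.8  1.9  0.8] 61.4 [-0.69  1.1  -0.08  0.84  0.17  1.45 -1.24]
```

View pics/w10.png

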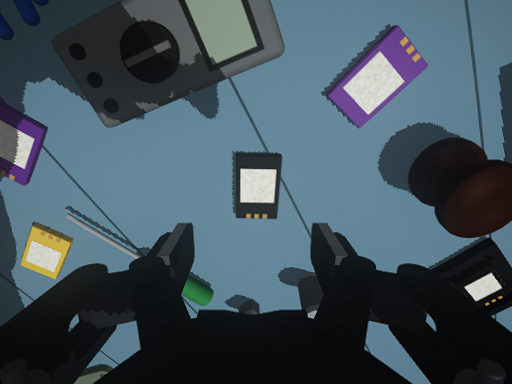

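Pack A is at (258,186), dark with a white label. The purple ones at (377,85) and (20,150) and the yellow at (45,250) stay alone.

```bash
python3 packw.py w10 258 186 -117.5; python3 labw.py w10 258 186
```

```text
bbox [ 236  153   45   66 2789] ctr 524.3 337.5 size 78.8 44.4 heading -118.2
label [ 240  169   37   34 1203] ((525.2977294921875, 339.13250732421875), (40.214473724365234, 36.28148651123047), 62.22578430175781)
cam [585.92854249 475.45468553 266.00069935]
```

View pics/w10_c.png

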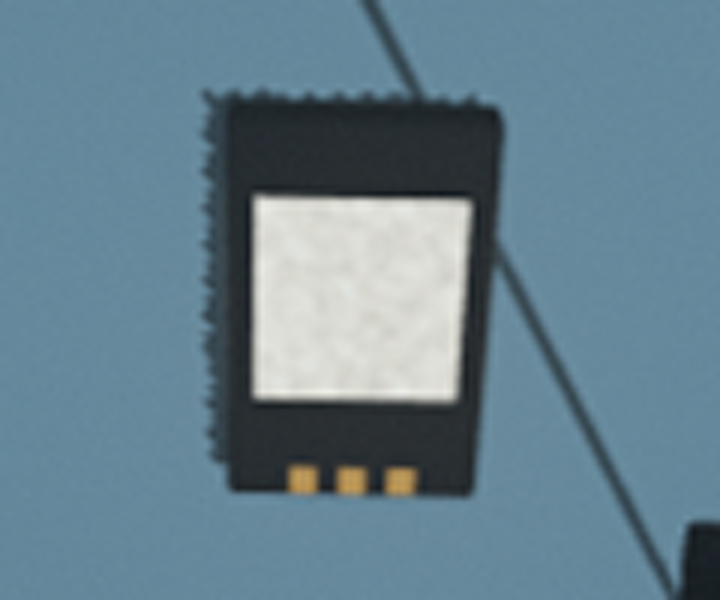

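```bash
python3 - <<'E'
from h import *
from workcell import sense
c=pickle.load(open("c_w10.pkl","rb"))
f=lambda a:onz(c,a[0]/6+198,a[1]/6+136,9)
FL,FR=f((230,488)),f((472,494));TL,TR,BL,BR=map(f,[(253,196),(472,199),(252,400),(459,402)])
lc=(TL+TR+BL+BR)/4;d=(BL+BR-TL-TR);hd=np.degrees(np.arctan2(d[1],d[0]));
e=FR-FL;print("hd label",hd,"hd front edge",np.degrees(np.arctan2(e[1],e[0]))-90,"W",np.linalg.norm(e))
H=np.radians(-117.8);h=np.array([np.cos(H),np.sin(H),0])
print("label ctr",lc,"ctr via label",lc+2.6*h,"via front",(FL+FR)/2-38*h)
ctr=(lc+2.6*h+(FL+FR)/2-38*h)/2;ctr[2]=0;print(ctr)
s=sense();Rg=tgt(-117.8,-18)
tcp=ctr-h*24+[0,0,3.5];print("tcp",tcp)
plan(s["eef_pos"],s["orientation"],tcp-Rg[:,2]*20,Rg,5)
E
```

```text
hd label -117.69486441490362 hd front edge -118.51112439805468 W 44.83008564467839
label ctr [525.40833596 338.52261375   9.        ] ctr via label [524.19573069 336.22270321   9.        ] via front [524.18317482 336.54400594   9.        ]
[524.18945276 336.38335458   0.        ]
tcp [535.38273212 357.61329798   3.5       ]
turn deg 3.3 rotvec [ 0.008 -0.054  0.02 ] shift tool now [ 11.5   6.5 124. ] dist 124.7
[[0.002, -0.011, 0.004], [2.3, 1.3, 24.8]]
[[0.002, -0.011, 0.004], [2.6, 1.3, 24.8]]
[[0.002, -0.011, 0.004], [2.8, 1.4, 24.7]]
[[0.002, -0.011, 0.004], [3.1, 1.4, 24.7]]
[[0.002, -0.011, 0.004], [3.4, 1.4, 24.7]]
```

>>> carry_out(plan=[[[0.002, -0.011, 0.004], [2.3, 1.3, 25], 0.72], [[0.002, -0.011, 0.004], [2.5, 1.3, 25], 0.72], [[0.002, -0.011, 0.004], [2.7, 1.4, 25], 0.72], [[0.002, -0.011, 0.004], [3, 1.4, 22], 0.72], [[0.002, -0.011, 0.004], [3, 1.4, 18], 0.72], [[0, 0, 0], [0, 0, 0], 0.72], [[0, 0, 0], [0, 0, 0], 0.72]])

```text
time_s: 13.9
eef_pos: [540.9, 364.7, 34.2]
orientation: [3.141, 0.306, 1.08]
force: [0.3, -0.1, 0.8]
grip_width: 61.3
```

```bash
python3 snap.py wrist w11; python3 - <<'E'
from h import *
from workcell import sense
s=sense()
plan(s["eef_pos"],s["orientation"],[535,357.2,4],tgt(-117.8,-18),2)
E
```

```text
13.95 [540.8 364.7  34.2] [3.141 0.307 1.08 ] [ 0.3 -0.3 -0.9] 61.5 [-0.67  1.23 -0.07  0.91  0.18  1.29 -1.27]
turn deg 0.5 rotvec [-0.001 -0.008 -0.006] shift tool now [ 0.2 -1.6 31.6] dist 31.7
[[-0.001, -0.004, -0.003], [0.1, -0.8, 15.8]]
[[-0.001, -0.004, -0.003], [0.2, -0.8, 15.8]]
```

View pics/w11.png

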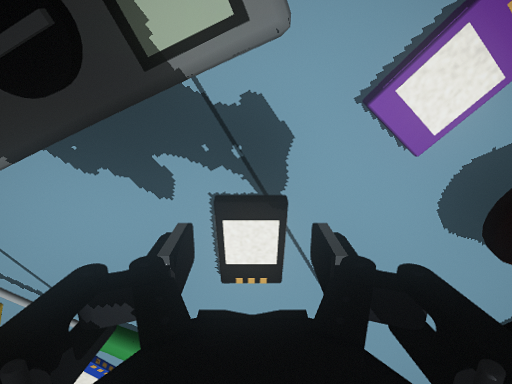

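>>> carry_out(plan=[[[0, -0.004, -0.003], [0, -0.8, 13], 0.72], [[0, -0.004, -0.003], [0, -0.8, 10], 0.72], [[0, 0, 0], [0, 0, 3], 0.72], [[0, 0, 0], [0, 0, 0], 0.72], [[0, 0, 0], [0, 0, 0], 0.72]])

```text
time_s: 14.45
eef_pos: [535.7, 358.8, 9.2]
orientation: [-3.141, 0.313, 1.087]
force: [0.6, -0.5, 0.4]
grip_width: 61.7
```

```bash
python3 - <<'E'
from h import *
from workcell import sense
s=sense();print(s["force"])
plan(s["eef_pos"],s["orientation"],[535,357.2,4],tgt(-117.8,-18),1)
E
```

```text
[ 0.55982187 -0.54424884  0.42185699]
turn deg 0.1 rotvec [-0.    -0.002  0.001] shift tool now [-0.1  0.1  5.5] dist 5.5
[[-0.0, -0.002, 0.001], [-0.1, 0.1, 5.5]]
```

>>> carry_out(plan=[[[0, 0, 0], [0, 0, 5], 0.72], [[0, 0, 0], [0, 0, 0], 0.72], [[0, 0, 0], [0, 0, 0], 0.45], [[0, 0, 0], [0, 0, 0], 0.3], [[0, 0, 0], [0, 0, 0], 0.3], [[0, 0, 0], [0, 0, 0], 0.3], [[0, 0, 0], [0, 0, 0], 0.3]])

```text
time_s: 15.15
eef_pos: [535.5, 357.8, 5.3]
orientation: [3.141, 0.311, 1.086]
force: [0.3, -0.2, -0.7]
grip_width: 42.8
```

```bash
python3 snap.py wrist w12
```

```text
15.2 [535.5 357.8   5.3] [3.141 0.311 1.086] [-0.5  0.4  0.5] 42.7 [-0.67  1.26 -0.07  0.95  0.19  1.23 -1.28]
```

>>> carry_out(plan=[[[0, 0, 0], [-3, 0, -9.5], 0.3], [[0, 0, 0], [-6, 0, -19], 0.3], [[0, 0, 0], [-6, 0, -19], 0.3], [[0, 0, 0], [-6, 0, -19], 0.3], [[0, 0, 0], [-6, 0, -19], 0.3], [[0, 0, 0], [0, 0, 0], 0.3], [[0, 0, 0], [0, 0, 0], 0.3]])

```text
time_s: 15.9
eef_pos: [536.4, 358.8, 106.5]
orientation: [3.139, 0.306, 1.086]
force: [-0.3, -0.6, -1.8]
grip_width: 42.7
```

```bash
python3 snap.py wrist w13;  python3 - <<'E'
import cv2
a=cv2.imread("pics/w13.png")[170:340,140:370];cv2.imwrite("pics/w13c.png",cv2.resize(a,None,fx=3,fy=3))
E
```

```text
15.95 [536.6 358.9 106.6] [3.139 0.306 1.086] [-0.8  0.2 -0.3] 42.9 [-0.67  1.13 -0.07  0.92  0.18  1.38 -1.26]
```

View pics/w13c.png

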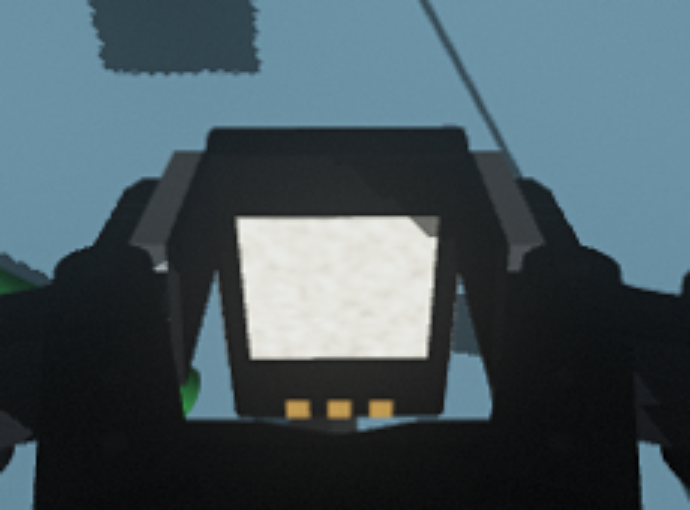

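```bash
python3 - <<'E'
from h import *
c=pickle.load(open("c_w13.pkl","rb"));p=c["state"]["eef_pos"];R=Rt(c["state"]["orientation"])
c12=pickle.load(open("c_w12.pkl","rb"));p2=c12["state"]["eef_pos"];R2=Rt(c12["state"]["orientation"])
print("rigid ctr in tool",(R2.T@(np.array([524.2,336.4,4.5])-p2)).round(1))
me=[(x/3+140,y/3+170) for x,y in [(236,216),(439,216),(249,358),(429,358)]]
w,l=36.65,41.1;obj=np.array([[-w/2,-l/2,0],[w/2,-l/2,0],[-w/2,l/2,0],[w/2,l/2,0]])
o=[]
for m in me:
    _,d=ray(c,*m);q=c["R"]@d;o.append(q[:2]/q[2])
ok,rv,tv=cv2.solvePnP(obj,np.array(o),np.eye(3),None)
Rw=c["R"].T@cv2.Rodrigues(rv)[0];X=c["R"].T@(tv[:,0]-c["t"])
up=-Rw[:,2] if Rw[2,2]<0 else Rw[:,2]
ctr=X+Rw[:,1]*2.6-4.5*up
print("label in tool",(R.T@(X-p)).round(1),"f in tool",(R.T@Rw[:,1]).round(3),"pack ctr in tool",(R.T@(ctr-p)).round(1))
E
python3 post.py 60 16 "[-22.6,0,8.3]"
```

```text
rigid ctr in tool [-22.8  -0.    8.1]
label in tool [-22.3  -0.5   4.3] f in tool [-0.946  0.009  0.324] pack ctr in tool [-23.3  -0.4   9.4]
dir [-0.299 -0.613 -0.731] pitch 47.0 sy [ 0.899 -0.438 -0.   ] ups [-0.387 -0.794  0.469]
target tcp [ 608.9 -191.8  237.8] now [536.6 358.9 106.6]
now nose rel slot: along dir -298.7 along slot -308.4 perp -382.9 pitch 0.5 F [-0.8  0.2 -0.3]
turn deg 46.6 rotvec [ 0.005  0.812 -0.031] shift tool now [-471.8  320.9   12.3] dist 570.7
[[0.0, 0.051, -0.002], [-29.5, 20.1, 0.8]]
[[0.0, 0.051, -0.002], [-29.5, 20.0, -0.7]]
[[0.0, 0.051, -0.002], [-29.5, 19.9, -2.2]]
[[0.0, 0.051, -0.002], [-29.4, 19.9, -3.7]]
[[0.0, 0.051, -0.002], [-29.2, 19.8, -5.2]]
[[0.0, 0.051, -0.002], [-28.9, 19.8, -6.7]]
[[0.0, 0.051, -0.002], [-28.6, 19.7, -8.2]]
[[0.0, 0.051, -0.002], [-28.2, 19.6, -9.6]]
[[0.0, 0.051, -0.002], [-27.7, 19.6, -11.1]]
[[0.0, 0.051, -0.002], [-27.1, 19.5, -12.5]]
[[0.0, 0.051, -0.002], [-26.5, 19.5, -13.8]]
[[0.0, 0.051, -0.002], [-25.8, 19.4, -15.2]]
[[0.0, 0.051, -0.002], [-25.0, 19.4, -16.5]]
[[0.0, 0.051, -0.002], [-24.2, 19.3, -17.7]]
[[0.0, 0.051, -0.002], [-23.3, 19.3, -18.9]]
[[0.0, 0.051, -0.002], [-22.4, 19.2, -20.1]]
```

>>> carry_out(plan=[[[0, 0.03, 0], [-25, 18, -14], 0.3], [[0, 0.051, -0.002], [-29, 20, -14], 0.3], [[0, 0.051, -0.002], [-29, 20, -12], 0.3], [[0, 0.051, -0.002], [-29, 20, -10], 0.3], [[0, 0.051, -0.002], [-29, 20, -8], 0.3], [[0, 0.051, -0.002], [-29, 20, -8], 0.3], [[0, 0.051, -0.002], [-29, 20, -8], 0.3], [[0, 0.051, -0.002], [-28, 20, -9], 0.3], [[0, 0.051, -0.002], [-28, 20, -10], 0.3], [[0, 0.051, -0.002], [-27, 19, -11], 0.3], [[0, 0.051, -0.002], [-26, 19, -11], 0.3], [[0, 0.051, -0.002], [-26, 19, -12], 0.3]])

```text
time_s: 17.15
eef_pos: [596.7, -45.6, 245.3]
orientation: [3.14, -0.3, 1.119]
force: [0.5, -0.3, -1.5]
grip_width: 42.6
```

```bash
python3 post.py 55 6 "[-22.8,-0.1,8.3]"
```

```text
dir [-0.299 -0.613 -0.731] pitch 47.0 sy [ 0.899 -0.438 -0.   ] ups [-0.387 -0.794  0.469]
target tcp [ 607.6 -194.8  234.2] now [596.7 -45.6 245.3]
now nose rel slot: along dir -152.4 along slot -75.1 perp -74.3 pitch 35.2 F [ 0.5 -0.3 -1.5]
turn deg 11.8 rotvec [0.001 0.206 0.002] shift tool now [-127.    75.   -27.6] dist 150.0
[[0.0, 0.034, 0.0], [-21.2, 12.5, -4.6]]
[[0.0, 0.034, 0.0], [-21.0, 12.5, -5.3]]
[[0.0, 0.034, 0.0], [-20.8, 12.5, -6.0]]
[[0.0, 0.034, 0.0], [-20.6, 12.5, -6.8]]
[[0.0, 0.034, 0.0], [-20.3, 12.5, -7.5]]
[[0.0, 0.034, 0.0], [-20.0, 12.5, -8.2]]
```

>>> carry_out(plan=[[[0, 0.034, 0], [-21, 12.5, -5], 0.3], [[0, 0.034, 0], [-21, 12.5, -5], 0.3], [[0, 0.034, 0], [-21, 12.5, -6], 0.3], [[0, 0.034, 0], [-20, 12, -7], 0.3], [[0, 0.034, 0], [-18, 11, -7], 0.3], [[0, 0.02, 0], [-10, 6, -4], 0.3], [[0, 0, 0], [0, 0, 0], 0.3], [[0, 0, 0], [0, 0, 0], 0.3]])

```text
time_s: 17.95
eef_pos: [603.2, -191.4, 232.5]
orientation: [-3.139, -0.497, 1.108]
force: [-0.4, -0.3, -0.8]
grip_width: 42.8
```

```bash
python3 post.py 30 4 "[-22.8,-0.1,8.3]"
```

```text
dir [-0.299 -0.613 -0.731] pitch 47.0 sy [ 0.899 -0.438 -0.   ] ups [-0.387 -0.794  0.469]
target tcp [ 600.1 -210.1  215.9] now [ 603.2 -191.4  232.5]
now nose rel slot: along dir -54.5 along slot -5.9 perp -1.4 pitch 46.5 F [-0.4 -0.3 -0.8]
turn deg 0.7 rotvec [ 0.001  0.009 -0.008] shift tool now [-23.8   5.6   5.9] dist 25.1
[[0.0, 0.002, -0.002], [-5.9, 1.4, 1.5]]
[[0.0, 0.002, -0.002], [-6.0, 1.4, 1.5]]
[[0.0, 0.002, -0.002], [-6.0, 1.4, 1.5]]
[[0.0, 0.002, -0.002], [-6.0, 1.4, 1.4]]
```

>>> carry_out(plan=[[[0, 0.002, -0.002], [-8, 1.4, 2], 0.3], [[0, 0.002, -0.002], [-8, 1.4, 2], 0.3], [[0, 0.002, -0.002], [-8, 1.4, 2], 0.3], [[0, 0.002, -0.002], [-6, 1.4, 1.5], 0.3], [[0, 0, 0], [0, 0, 0], 0.3], [[0, 0, 0], [0, 0, 0], 0.3]])

```text
time_s: 18.55
eef_pos: [598.1, -212.7, 210.0]
orientation: [3.14, -0.505, 1.123]
force: [0.2, -0.2, -1.1]
grip_width: 42.2
```

```bash
python3 post.py 6 4 "[-22.8,-0.1,8.3]"
```

```text
dir [-0.299 -0.613 -0.731] pitch 47.0 sy [ 0.899 -0.438 -0.   ] ups [-0.387 -0.794  0.469]
target tcp [ 593.  -224.8  198.4] now [ 598.1 -212.7  210. ]
now nose rel slot: along dir -23.4 along slot -0.4 perp -1.7 pitch 47.0 F [ 0.2 -0.2 -1.1]
turn deg 0.3 rotvec [-0.001  0.001  0.005] shift tool now [-17.1   0.6   3.8] dist 17.5
[[-0.0, 0.0, 0.001], [-4.3, 0.1, 0.9]]
[[-0.0, 0.0, 0.001], [-4.3, 0.1, 0.9]]
[[-0.0, 0.0, 0.001], [-4.3, 0.2, 0.9]]
[[-0.0, 0.0, 0.001], [-4.3, 0.2, 0.9]]
```

>>> carry_out(plan=[[[0, 0, 0.001], [-4, 0, 0.9], 0.3], [[0, 0, 0.001], [-4, 0, 0.9], 0.3], [[0, 0, 0.001], [-4, 0, 0.9], 0.3], [[0, 0, 0.001], [-3, 0, 0.7], 0.3], [[0, 0, 0], [0, 0, 0], 0.3], [[0, 0, 0], [0, 0, 0], 0.3]])

```text
time_s: 19.15
eef_pos: [592.9, -223.6, 199.2]
orientation: [-3.141, -0.505, 1.118]
force: [1.0, -0.2, -0.8]
grip_width: 43.0
```

```bash
python3 post.py -3 4 "[-22.8,-0.1,8.3]"|tail -6
```

```text
now nose rel slot: along dir -7.3 along slot -0.6 perp -0.1 pitch 47.0 F [ 1.  -0.2 -0.8]
turn deg 0.1 rotvec [-0.001  0.001  0.001] shift tool now [-9.8  0.6  3.1] dist 10.3
[[-0.0, 0.0, 0.0], [-2.5, 0.1, 0.8]]
[[-0.0, 0.0, 0.0], [-2.5, 0.1, 0.8]]
[[-0.0, 0.0, 0.0], [-2.5, 0.1, 0.8]]
[[-0.0, 0.0, 0.0], [-2.5, 0.1, 0.8]]
```

>>> carry_out(plan=[[[0, 0, 0], [-2, 0.3, 0.65], 0.3], [[0, 0, 0], [-2, 0.3, 0.65], 0.3], [[0, 0, 0], [-2, 0, 0.65], 0.3], [[0, 0, 0], [-1.5, 0, 0.5], 0.3], [[0, 0, 0], [0, 0, 0], 0.3]])

```text
time_s: 19.65
eef_pos: [591.0, -229.0, 193.1]
orientation: [-3.142, -0.505, 1.119]
force: [0.4, -0.7, 0.1]
grip_width: 42.8
```

```bash
python3 post.py -9 3 "[-22.8,-0.1,8.3]"|sed -n 3,4p
```

```text
now nose rel slot: along dir 1.0 along slot 0.2 perp -0.1 pitch 47.0 F [ 0.4 -0.7  0.1]
turn deg 0.1 rotvec [-0.001  0.001  0.001] shift tool now [-7.6 -0.1  2.3] dist 8.0
```

>>> carry_out(plan=[[[0, 0, 0], [-2, 0, 0.65], 0.3], [[0, 0, 0], [-2, 0, 0.65], 0.3], [[0, 0, 0], [-2, 0, 0.65], 0.3], [[0, 0, 0], [-1, 0, 0.3], 0.3], [[0, 0, 0], [0, 0, 0], 0.3]])

```text
time_s: 20.15
eef_pos: [588.7, -233.8, 187.4]
orientation: [3.141, -0.506, 1.119]
force: [0.2, -0.3, -0.9]
grip_width: 42.3
```

```bash
python3 post.py -25 3 "[-22.8,-0.1,8.3]"|sed -n 3,4p
```

```text
now nose rel slot: along dir 8.8 along slot 0.2 perp -0.2 pitch 47.0 F [ 0.2 -0.3 -0.9]
turn deg 0.1 rotvec [-0.001  0.     0.002] shift tool now [-15.5  -0.2   4.8] dist 16.2
```

In again without contact; continuing.

>>> carry_out(plan=[[[0, 0, 0], [-3, 0, 1], 0.3], [[0, 0, 0], [-3, 0, 1], 0.3], [[0, 0, 0], [-3, 0, 1], 0.3], [[0, 0, 0], [-3, 0, 1], 0.3], [[0, 0, 0], [0, 0, 0], 0.3]])

```text
time_s: 20.65
eef_pos: [584.6, -242.4, 177.2]
orientation: [3.142, -0.506, 1.119]
force: [-0.5, 0.2, -1.8]
grip_width: 42.5
```

>>> carry_out(plan=[[[0, 0, 0], [-3, 0, 1], 0.3], [[0, 0, 0], [-3, 0, 1], 0.3], [[0, 0, 0], [-3, 0, 1], 0.3], [[0, 0, 0], [-3, 0, 1], 0.3], [[0, 0, 0], [0, 0, 0], 0.3]])

```text
time_s: 21.15
eef_pos: [580.5, -250.8, 166.9]
orientation: [-3.142, -0.506, 1.118]
force: [-0.3, 0.9, -1.2]
grip_width: 42.7
```

```bash
python3 post.py -44 3 "[-22.8,-0.1,8.3]"|sed -n 3,4p
```

```text
now nose rel slot: along dir 36.7 along slot 0.2 perp -0.3 pitch 47.0 F [-0.3  0.9 -1.2]
turn deg 0.1 rotvec [-0.001  0.001  0.001] shift tool now [-7.  -0.2  1.9] dist 7.3
```

>>> carry_out(plan=[[[0, 0, 0], [-2.5, 0, 0.8], 0.3], [[0, 0, 0], [-2.5, 0, 0.8], 0.3], [[0, 0, 0], [-1.5, 0, 0.5], 0.3], [[0, 0, 0], [0, 0, 0], 0.3], [[0, 0, 0], [0, 0, 0], 0.72], [[0, 0, 0], [0, 0, 0], 0.72], [[0, 0, 0], [0, 0, 0], 0.72], [[0, 0, 0], [0, 0, 0], 0.72], [[0, 0, 0], [0, 0, 0], 0.72]])

```text
time_s: 22.05
eef_pos: [578.5, -255.2, 161.9]
orientation: [3.141, -0.506, 1.119]
force: [-0.6, 0.4, -0.9]
grip_width: 61.5
```

```bash
python3 snap.py wrist w14
```

```text
22.1 [ 578.5 -255.2  161.9] [ 3.141 -0.506  1.119] [-0.9  0.7 -0.5] 61.5 [ 0.85  0.99 -0.59  1.32 -0.03  0.94  0.06]
```

View pics/w14.png

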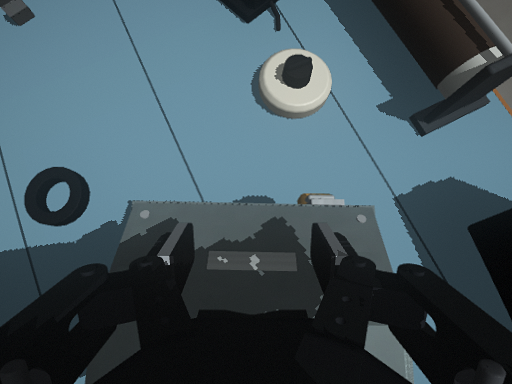

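Pack A has dropped in too, and the flap strip at (252,262) looks shut. Retreating clear for a final check.

>>> carry_out(plan=[[[0, 0, 0], [15, 0, -5], 0.72], [[0, 0, 0], [22, 0, -7], 0.72], [[0, 0, 0], [24, 0, -8], 0.72], [[0, 0, 0], [20, -20, -20], 0.72], [[0, -0.05, 0], [20, -30, -20], 0.72], [[0, -0.05, 0], [20, -30, -20], 0.72], [[0, -0.05, 0], [20, -30, -10], 0.72], [[0, -0.05, 0], [20, -30, -5], 0.72], [[0, 0, 0], [0, 0, 0], 0.72], [[0, 0, 0], [0, 0, 0], 0.72], [[0, 0, 0], [0, 0, 0], 0.72]])

```text
time_s: 23.2
eef_pos: [495.9, -83.9, 337.6]
orientation: [3.128, -0.304, 1.132]
force: [0.4, -0.5, -0.4]
grip_width: 61.4
```

```bash
python3 snap.py scene s15; python3 snap.py top t15; python3 - <<'E'
import cv2
a=cv2.imread("pics/s15.png");cv2.imwrite("pics/s15c.png",cv2.resize(a[180:285,50:165],None,fx=5,fy=5,interpolation=2))
E
```

```text
23.25 [496.  -84.2 337.4] [ 3.128 -0.304  1.131] [0.4 0.3 0.8] 61.4 [ 0.61  0.5  -0.55  1.63 -0.04  0.97 -0.29]
23.3 [495.9 -84.7 337. ] [ 3.129 -0.304  1.13 ] [ 0.6 -0.4  0.3] 61.3 [ 0.61  0.5  -0.55  1.63 -0.04  0.97 -0.29]
```

View pics/s15c.png

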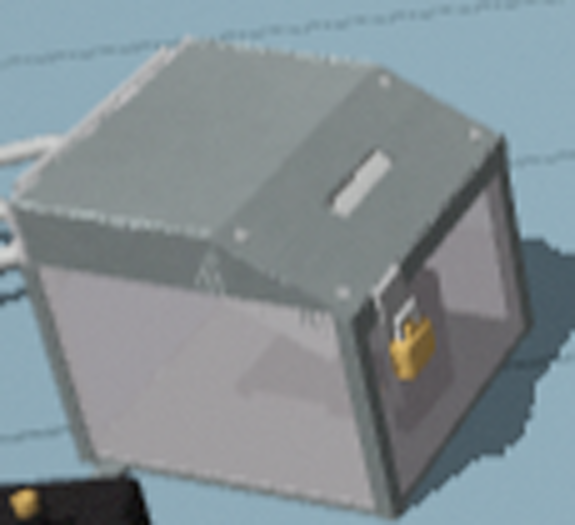

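View pics/t15.png

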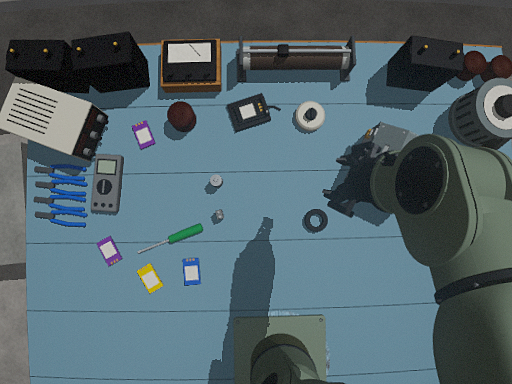

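The flap strip looks the same as at the start, so it is shut. Two dark shapes show inside the box through the walls, and everything else on the bench is where it was. Handing in.

```bash
python3 -c "
from workcell import bot,sense
print(bot.close_job(), sense()['time_s'])"
```

```text
the job is handed in; nothing more can be done
the job is handed in; nothing more can be done
```

Both loose spent packs are in the collecting box, and I handed the job in at about 23 s. I gripped each pack near its rear end, tipped it to 47° below level and eased it through the slot. Force readings, which I took only at the end of each move, stayed within about 2 N, so neither pack needed feeling for the edge or pushing on.

**Last checks:**
- **Packs:** both places on the bench are empty, and two dark shapes show inside the box through its clear walls. One seems to stand against the front wall, fully inside.
- **Flap:** the strip in the slot looks as it did at the start, so I take it as shut.
- **Other things:** the pack in the charger, the look-alikes and the other bench items are where they were, and the gripper is clear of everything.

**Disagreement:** the top and wrist cameras differed by about 3 mm on pack A's position. I used the wrist camera's value, and the grasp confirmed it. No check failed.

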